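# Load the insulation tester and latch its safety gate

### The arm

A 6-joint arm with a two-finger parallel gripper is mounted at the origin on the work surface. World frame = base frame: x ahead of the robot, y to its left, z up, the work surface at z = 0. Lengths are in mm, angles in rad, forces in N, time in s.
With the tool pointing down it reaches from about 350 to 975 mm from the base axis. Payload 7.1 kg.
Tool frame: the origin (TCP) lies between the finger pads; the fingertips stand 8 mm ahead of it and the grasp point (between the pads) lies 11 mm behind it; x points along the fingers, y is the direction in which the jaws open and shut, and the axes are right-handed (so a half turn about x gives the same grasp; the last joint's range is limited). The gripper opens to 88 mm and grips with 3 to 60 N. Pads are 20 mm wide; open, the fingers measure 115 mm over their backs; the gripper's body (75 mm by 178 mm) begins 61 mm behind the grasp point.
Start: joints at [-1.179, 0.423, 1.63, -0, 1.089, -0.019], TCP at [249.605, -572.977, 230.675] pointing down, gripper open.
Joint ranges: [-3, 3], [-0.9, 2.11], [0.09, 2.58], [-1.31, 4.45], [0.11, 2.69], [-2.54, 2.54]. Speed limits (rad/s): [2.39, 2.39, 3.01, 3.14, 3.14, 3.14].

### API

Orientations are given as a rotation vector (axis times angle).
In Python, from workcell import ctrl gives the robot as it stands.
- The arm moves only by the tool apply_moves, never from a script. Its argument "increments" is a list of rows, each an object with "gripper": the opening in per cent of the stroke, from 0 (shut) to 100 (fully open); "delta_pos": the shift along the tool's x, y, z in cm, a list of three; "dr": the turn, a rotation vector about the tool's x, y, z in rad, a list of three. In form: [{"gripper": gripper, "delta_pos": [dx, dy, dz], "dr": [ax, ay, az]}, ...]. A call has exactly 5 rows; each row shifts and turns the commanded pose from where the row before left it, along the tool's axes as they then stand; what a row does not reach is not made up. A row lasts 1/12 s, in which the tool goes at most 41.7 mm and 7.16 degrees, less where a joint would pass 70% of its speed; a pose out of reach is approached as far as the arm can. A call with a gripper value outside its range is refused whole. The fingers move at their own pace and stop on an object; the grip force is fixed at half the most. Time passes only in rows, so rows that do not move let the fingers close, or fill a call up. It gives the time, the measured TCP pose, the force and the opening at its end, in the units of the state.
- ctrl.get_obs(): the state, without advancing time (a new reading comes with each control period).
- ctrl.get_image(name): name is "side" or "top"; returns a dict with "img" (420x560x3 uint8, red, green, blue), "range_z" (420x560 float32, mm along the optical axis (not along the pixel's ray), 0 where there is no reading), "mtx" (3x3 intrinsics, pixels), "rvec" (rotation vector, rad) and "tvec" (3), from world to camera coordinates, as OpenCV has them. Camera axes: x right, y down, z forward; pixel columns grow to the right and rows downward; lengths in mm; the calibration is good to about 2 mm. A picture is of the moment at which its call begins.
- ctrl.close_job(): hands the job in, once; it reports no verdict.
The state is a dict: "t": time; "qpos": joint angles; "qvel": joint speeds; "joint_torque": joint torques, N m; "ee_pos": TCP position; "orientation": TCP orientation; "ft_force": force on the tool from outside, world axes, zero at the start; "moment": the same for the moment, N m; "width": finger opening in mm.
Only numpy, scipy, OpenCV 4.12 (cv2) and the standard library are available. Lean on these libraries where they do the work, as an engineer would, in place of code of your own. Each camera call takes 0.05 s, during which the arm holds its last target. There are 200 camera calls.

### The job

Set up the insulation tester for its next run: take the tested converters (green bars) out of its drawer and stand them upright in the blue tray, and stand every untested converter (black bars) from the mat upright in a drawer lane of its own, flat on the drawer's floor. Push the drawer fully home, then slide the clear safety gate shut across it until the spring catch clicks out behind the gate's striker pin. Leave the other things on the bench where they stand.

Things in the scene. Friction and masses are not known exactly. Their poses are not given: they have to be found in the camera images.
- new1: Untested converter (black bar); 2 to 4 of the four are present, on the blue mat left of the drawer at first. 90 mm long (x), 36 wide (y), 72 tall, 0.25 to 0.42 kg: finned aluminium box 42 mm tall with a carrying bar on top along x, 70 mm long, 10 wide, 56 to 72 mm above the underside, on two 8 mm posts. Both ends alike. Origin: centre of underside, z up.
- new2: Untested converter (black bar); 2 to 4 of the four are present, on the blue mat left of the drawer at first. 90 mm long (x), 36 wide (y), 72 tall, 0.25 to 0.42 kg: finned aluminium box 42 mm tall with a carrying bar on top along x, 70 mm long, 10 wide, 56 to 72 mm above the underside, on two 8 mm posts. Both ends alike. Origin: centre of underside, z up.
- new3: Untested converter (black bar); 2 to 4 of the four are present, on the blue mat left of the drawer at first. 90 mm long (x), 36 wide (y), 72 tall, 0.25 to 0.42 kg: finned aluminium box 42 mm tall with a carrying bar on top along x, 70 mm long, 10 wide, 56 to 72 mm above the underside, on two 8 mm posts. Both ends alike. Origin: centre of underside, z up.
- new4: Untested converter (black bar); 2 to 4 of the four are present, on the blue mat left of the drawer at first. 90 mm long (x), 36 wide (y), 72 tall, 0.25 to 0.42 kg: finned aluminium box 42 mm tall with a carrying bar on top along x, 70 mm long, 10 wide, 56 to 72 mm above the underside, on two 8 mm posts. Both ends alike. Origin: centre of underside, z up.
- tested1: Tested converter (green bar); 2 or 3 of the three are present, in lanes of the drawer at first. 90 mm long (x), 36 wide (y), 72 tall, 0.25 to 0.42 kg: finned aluminium box 42 mm tall with a carrying bar on top along x, 70 mm long, 10 wide, 56 to 72 mm above the underside, on two 8 mm posts. Both ends alike. Origin: centre of underside, z up.
- tested2: Tested converter (green bar); 2 or 3 of the three are present, in lanes of the drawer at first. 90 mm long (x), 36 wide (y), 72 tall, 0.25 to 0.42 kg: finned aluminium box 42 mm tall with a carrying bar on top along x, 70 mm long, 10 wide, 56 to 72 mm above the underside, on two 8 mm posts. Both ends alike. Origin: centre of underside, z up.
- tested3: Tested converter (green bar); 2 or 3 of the three are present, in lanes of the drawer at first. 90 mm long (x), 36 wide (y), 72 tall, 0.25 to 0.42 kg: finned aluminium box 42 mm tall with a carrying bar on top along x, 70 mm long, 10 wide, 56 to 72 mm above the underside, on two 8 mm posts. Both ends alike. Origin: centre of underside, z up.
- tester: Fixed green cabinet 240 (x) x 610 (y -290 to 320) x 145 mm. Origin: on the bench; x points away from the robot, front face at x = -120 mm. Left of y = -6 mm: closed electronics; right of it: test chamber with clear roof and open front (268 mm wide, opening's top edge 130 mm up). Gate rail at the foot of the front, 26 mm tall, x -157 to -127. Catch housing on the roof near y = -250 mm, top 175 mm up.
- drawer (a joint): Drawer of the tester: 0 = fully out (at first), 0.150 m = fully home. Goes home along the tester's +x; rubs with 3 N, no catch. No handle: push its front panel, 262 mm wide, 34 to 100 mm above the bench. When home the panel's outer face is 4 mm in front of the tester's front face, 14 mm behind the gate.
- drawer_front (a point): Middle of the top edge of the drawer front's outer face (towards the robot), 100 mm above the bench; moves with the drawer. Axes as the tester's.
- drawer_floor (a point): Centre of the drawer's floor, upper surface, 38 mm above the bench; moves with the drawer. Axes as the tester's. Floor 106 mm long (x), between the front panel and an 18 mm rear wall. Black ribs 14 mm high part it into four lanes 48 mm wide, centres at y = -90, -30, 30, 90 mm from here; a converter stands in a lane with its length along x.
- gate (a joint): Clear yellow-framed gate 280 mm wide, 8 thick, 32 to 150 mm above the bench, sliding across the tester's front: 0 = open (before the electronics half), 0.310 m = shut over the drawer. Grows towards the tester's -y. Starts at 0 to 0.03. Rubs with 5 N; near the end up to 12 N more to push the catch back. It cannot pass the drawer unless that is home.
- gate_handle (a point): Middle of the gate's handle: yellow upright round bar 12 mm across, centre 35 mm in front of the gate's face, 68 to 148 mm above the bench (this point 108), 30 mm left of mid-width of the gate, on two thin stand-offs. Push its left (+y) side, or grip it. Axes as the tester's.
- catch (a joint): Spring catch: bevelled brass bolt in the housing on the roof. 0 = sprung out, to 0.013 m = pushed in (tester's +x). The gate's striker pin pushes it in by about 10 mm from about gate 0.278 m on; at gate 0.307 it springs out behind the pin (click) and the gate cannot go back.
- catch_tip (a point): Tip of the catch bolt, 169 mm above the bench.
- striker (a point): Top of the striker pin, brass, 10 mm across, on the gate's top edge near its right end, 172 mm above the bench; moves with the gate.
- pass_tray: Blue open tray for tested converters, fixed on the bench right of the drawer: 130 (x) x 170 (y) x 30 mm outside, walls and floor 5 mm. Origin: centre of underside. Holds up to three converters side by side in y, 52 mm apart, their length along x.
- capacitor1: Black round capacitor, 66 mm across, 95 mm tall, standing. Not part of the job.
- capacitor2: Black round capacitor, 66 mm across, 95 mm tall, standing. Not part of the job.
- relay: Brown relay block 50 x 40 x 55 mm, standing. Not part of the job.
- fan: Black square fan 90 x 90 x 26 mm, lying flat. Not part of the job.
- screwdriver: Screwdriver lying on the bench. Not part of the job.
- spray_can: Red spray can with white cap, 52 mm across, 150 mm tall, standing. Not part of the job.
- cup: White mug, 72 mm across, 85 mm tall, standing. Not part of the job.
Things that resemble listed ones, but are neither listed nor needed, are in the scene too. What is shaped like the tested3 but yellow is not meant.

How it is judged (in metres and radians):
On the way, in this order (a step that is already met when the one before it is completed fails the run):
1. with the drawer still out, the tested converters stand in the blue tray and every untested one stands in a drawer lane (x of tested1 in the frame of pass_tray between -0.055 and 0.055 m and y of tested1 in the frame of pass_tray between -0.075 and 0.075 m and z of each of tested1, tested2, tested3 in the frame of pass_tray below 0.012 m and angle between each of tested1, tested2, tested3's own z axis and vertical below 0.15 rad and x of tested2 in the frame of pass_tray between -0.055 and 0.055 m and y of tested2 in the frame of pass_tray between -0.075 and 0.075 m and x of tested3 in the frame of pass_tray between -0.055 and 0.055 m and y of tested3 in the frame of pass_tray between -0.075 and 0.075 m and x of new1 in the frame of drawer_floor between -0.03 and 0.03 m and y of new1 in the frame of drawer_floor between -0.12 and 0.12 m and z of new1 in the frame of drawer_floor between -0.006 and 0.006 m and angle between each of new1, new2, new3, new4's own z axis and vertical below 0.12 rad and x of new2 in the frame of drawer_floor between -0.03 and 0.03 m and y of new2 in the frame of drawer_floor between -0.12 and 0.12 m and z of new2 in the frame of drawer_floor between -0.006 and 0.006 m and x of new3 in the frame of drawer_floor between -0.03 and 0.03 m and y of new3 in the frame of drawer_floor between -0.12 and 0.12 m and z of new3 in the frame of drawer_floor between -0.006 and 0.006 m and x of new4 in the frame of drawer_floor between -0.03 and 0.03 m and y of new4 in the frame of drawer_floor between -0.12 and 0.12 m and z of new4 in the frame of drawer_floor between -0.006 and 0.006 m and value of joint drawer below 0.05 m), for 0.2 s.
2. the drawer is fully home with the untested converters in it (x of new1 in the frame of drawer_floor between -0.03 and 0.03 m and y of new1 in the frame of drawer_floor between -0.12 and 0.12 m and z of new1 in the frame of drawer_floor between -0.006 and 0.006 m and angle between each of new1, new2, new3, new4's own z axis and vertical below 0.12 rad and x of new2 in the frame of drawer_floor between -0.03 and 0.03 m and y of new2 in the frame of drawer_floor between -0.12 and 0.12 m and z of new2 in the frame of drawer_floor between -0.006 and 0.006 m and x of new3 in the frame of drawer_floor between -0.03 and 0.03 m and y of new3 in the frame of drawer_floor between -0.12 and 0.12 m and z of new3 in the frame of drawer_floor between -0.006 and 0.006 m and x of new4 in the frame of drawer_floor between -0.03 and 0.03 m and y of new4 in the frame of drawer_floor between -0.12 and 0.12 m and z of new4 in the frame of drawer_floor between -0.006 and 0.006 m and value of joint drawer above 0.145 m), for 0.2 s.
3. the gate is shut and the catch has sprung out behind its pin (value of joint gate above 0.304 m and value of joint catch below 0.003 m and value of joint drawer above 0.145 m), for 0.2 s.
At the end, for the whole second after the job is handed in: Tested converters stand upright (0.15 rad) on the blue tray's floor; untested ones stand upright (0.12 rad) flat (6 mm) on the floor of the drawer, in lanes; the drawer is home within 5 mm, the gate shut within 6 mm and its catch sprung out (3 mm); all at rest (all of step 3 and x of tested1 in the frame of pass_tray between -0.055 and 0.055 m and y of tested1 in the frame of pass_tray between -0.075 and 0.075 m and z of each of tested1, tested2, tested3 in the frame of pass_tray below 0.012 m and angle between each of tested1, tested2, tested3's own z axis and vertical below 0.15 rad and x of tested2 in the frame of pass_tray between -0.055 and 0.055 m and y of tested2 in the frame of pass_tray between -0.075 and 0.075 m and x of tested3 in the frame of pass_tray between -0.055 and 0.055 m and y of tested3 in the frame of pass_tray between -0.075 and 0.075 m and x of new1 in the frame of drawer_floor between -0.03 and 0.03 m and y of new1 in the frame of drawer_floor between -0.12 and 0.12 m and z of new1 in the frame of drawer_floor between -0.006 and 0.006 m and angle between each of new1, new2, new3, new4's own z axis and vertical below 0.12 rad and x of new2 in the frame of drawer_floor between -0.03 and 0.03 m and y of new2 in the frame of drawer_floor between -0.12 and 0.12 m and z of new2 in the frame of drawer_floor between -0.006 and 0.006 m and x of new3 in the frame of drawer_floor between -0.03 and 0.03 m and y of new3 in the frame of drawer_floor between -0.12 and 0.12 m and z of new3 in the frame of drawer_floor between -0.006 and 0.006 m and x of new4 in the frame of drawer_floor between -0.03 and 0.03 m and y of new4 in the frame of drawer_floor between -0.12 and 0.12 m and z of new4 in the frame of drawer_floor between -0.006 and 0.006 m and linear speed of each of new1, new2, new3, new4, tested1, tested2, tested3 below 0.02 m/s); the robot touches nothing.
It fails at once if a capacitor, the relay, fan, screwdriver, spray can or mug is shifted by more than 3 cm or knocked over (distance of any of capacitor1, capacitor2, relay, fan, screwdriver, spray_can, cup from where it was at the start of the episode above 0.03 m).
Of new1, new2, new3, new4 only 2 to 4 are there at a start; the rules pass over those that are not, and their reading is None.
Of tested1, tested2, tested3 only 2 to 3 are there at a start; the rules pass over those that are not, and their reading is None.
At some moment in a run one of new1, new2, new3, new4 may be knocked a few centimetres aside while the robot is not near it.
It also fails if it takes over 210 s, if anything falls off the work surface, if the arm or the gripper's body presses on something with over 40 N, if the wrist force passes 120 N, or if a joint passes its speed limit or range.

## Working session

There is one attempt and no reset: what is moved stays moved. The work goes in short steps, Python scripts to look and compute and a tool call to move; the robot and the scene stay as the last step left them, time stands still between calls to the robot, and variables do not carry over. Pictures are saved under pics/ and viewed, about 12 in all and at most 16, crops included, and the job is handed in when it is done.

Besides the shell and the picture viewer there is one more tool, called after ">>>" by a JSON object that holds its "name" and its "arguments", one argument or row to a line. apply_moves: Moves the arm, as the interface text tells. Its arguments: {"type":"object","properties":{"increments":{"type":"array","items":{"type":"object","properties":{"gripper":{"type":"number"},"delta_pos":{"type":"array","items":{"type":"number"}},"dr":{"type":"array","items":{"type":"number"}}}}}},"required":["increments"]}

```bash
ls; mkdir -p pics; cat > h.py <<'E'
import numpy as np, cv2
from workcell import ctrl
def get(name):
    d=ctrl.get_image(name); d['R']=cv2.Rodrigues(np.array(d['rvec'],float))[0]; d['t']=np.array(d['tvec'],float).ravel(); d['K']=np.array(d['mtx'],float); return d
def pts(d):
    h,w=d['range_z'].shape; v,u=np.mgrid[:h,:w]; z=d['range_z']
    K=d['K']; c=np.stack([(u-K[0,2])/K[0,0]*z,(v-K[1,2])/K[1,1]*z,z],-1)
    P=(c-d['t'])@d['R']; P[z==0]=np.nan; return P
def save(d,n,crop=None,s=1):
    im=d['img'][:,:,::-1]
    if crop: im=im[crop[1]:crop[3],crop[0]:crop[2]]
    cv2.imwrite('pics/'+n,cv2.resize(np.ascontiguousarray(im),None,fx=s,fy=s))
E
python3 - <<'E'
from h import *
a=get('top');b=get('side');save(a,'top0.png',s=1.4);save(b,'side0.png',s=1.4)
for d in(a,b):print(d['K'],-d['R'].T@d['t'],d['R'])
print(ctrl.get_obs())
E
```

```text
pics
[[443.29481504   0.         288.2159938 ]
 [  0.         443.29481504 210.32571788]
 [  0.           0.           1.        ]] [ 330.60647446   41.7699821  1410.84274338] [[ 0.01488709 -0.99987837  0.00464946]
 [-0.99428604 -0.01529509 -0.10564723]
 [ 0.1057055  -0.00305011 -0.9943928 ]]
[[439.06233107   0.         277.95644167]
 [  0.         439.06233107 206.29227841]
 [  0.           0.           1.        ]] [ 427.91728218  903.89241479 1108.14118342] [[-0.99877402 -0.04896744 -0.00725595]
 [-0.03231177  0.75593946 -0.65384362]
 [ 0.03750211 -0.65280757 -0.75659492]]
{'t': 0.1, 'qpos': array([-1.17900184e+00,  4.23775805e-01,  1.63057578e+00,  8.79742768e-06,
        1.08857940e+00, -1.90064072e-02]), 'qvel': array([-0.00034805,  0.00031165, -0.0012172 ,  0.00052659,  0.00210257,
        0.0001955 ]), 'joint_torque': array([ 2.29426332e-04, -5.45615852e+01, -2.74324161e+01,  6.44971593e-02,
        1.87750423e-02, -8.35650354e-06]), 'ee_pos': array([ 249.43328363, -572.55889962,  229.98715408]), 'orientation': array([ 1.9955125,  0.4171311, -1.9960025]), 'ft_force': array([ 0.43832613,  0.74915932, -0.53323767]), 'moment': array([ 0.00775771,  0.0059654 , -0.01147804]), 'width': 87.66972262676731}
```

View pics/top0.png

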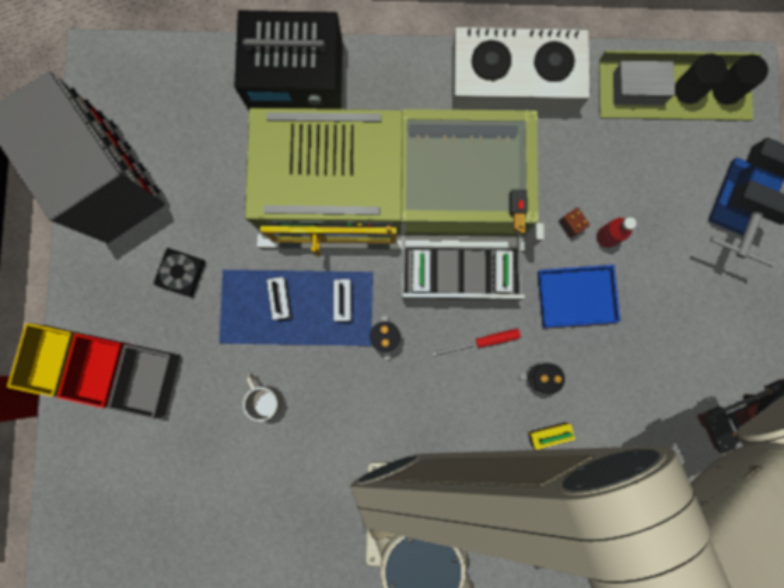

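View pics/side0.png

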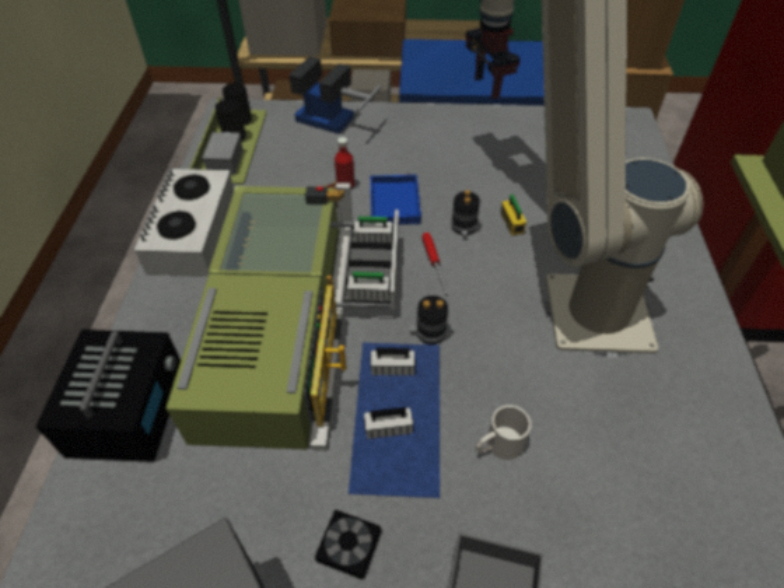

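Two untested converters lie on the mat (top view 278,298 and 342,300). Two tested ones sit in the outer drawer lanes (421,270 and 505,270). The empty tray is at (580,297) and the gate handle at (315,243). The yellow look-alike at (553,435) is to be ignored.

```bash
cat >> h.py <<'E'
def ray(d,uv,z):
    uv=np.atleast_2d(uv).astype(float); K=d['K']
    c=np.c_[(uv[:,0]-K[0,2])/K[0,0],(uv[:,1]-K[1,2])/K[1,1],np.ones(len(uv))]@d['R']
    C=-d['R'].T@d['t']; s=(z-C[2])/c[:,2]; return C+c*s[:,None]
def blobs(d,m,box,amin=15):
    k=np.zeros_like(m,np.uint8);k[box[1]:box[3],box[0]:box[2]]=m[box[1]:box[3],box[0]:box[2]]
    n,l,s,c=cv2.connectedComponentsWithStats(k)
    return [(np.argwhere(l==i)[:,::-1]) for i in range(1,n) if s[i,4]>=amin]
def box2w(d,uv,z):
    w=ray(d,uv,z)[:,:2].astype(np.float32)
    r=cv2.minAreaRect(w); B=cv2.boxPoints(r); e=[B[1]-B[0],B[2]-B[1]]; L=max(e,key=np.linalg.norm)
    a=np.degrees(np.arctan2(L[1],L[0])); a=(a+90)%180-90
    return np.round(r[0],1),np.round(sorted(r[1]),1),round(float(a),1)
def masks(d):
    hsv=cv2.cvtColor(d['img'],cv2.COLOR_RGB2HSV);H,S,V=hsv[...,0].astype(int),hsv[...,1].astype(int),hsv[...,2].astype(int)
    return dict(green=(H>55)&(H<85)&(S>120),black=V<50,blue=(H>105)&(H<125)&(S>150),yellow=(H>20)&(H<29)&(S>170)&(V>120),white=(S<60)&(V>140))
E
python3 - <<'E'
from h import *
for n,bx in(('top',dict(green=(285,170,375,215),black=(180,195,260,235),blue=(380,185,450,240),yellow=(180,155,290,182))),('side',dict(green=(240,145,285,210),black=(260,245,300,305),yellow=(215,190,250,310),blue=(260,120,305,160)))):
    d=get(n);m=masks(d);P=pts(d)
    for k,z in(('green',110),('black',72),('blue',30),('yellow',150)):
        for b in blobs(d,m[k],bx[k]):
            p=P[b[:,1],b[:,0]]
            print(n,k,len(b),b.mean(0).round(),*box2w(d,b,z),'depth med',np.nanmedian(p,0).round(1))
    if n=='top':
        # drawer/tester lines
        q=P[...];sel=(q[...,2]>90)&(q[...,2]<106)
        v,u=np.where(sel);k=(u>285)&(u<376)&(v>195)&(v<220);
        w=q[v[k],u[k]];print('panel top n',k.sum(),cv2.minAreaRect(w[:,:2].astype(np.float32)),w.mean(0))
        sel=(q[...,2]>139)&(q[...,2]<150);v,u=np.where(sel);k=(u>170)&(u<390)&(v>75)&(v<170);w=q[v[k],u[k]];print('roof',k.sum(),cv2.minAreaRect(w[:,:2].astype(np.float32)))
    save(d,n+'1.png',(160,140,460,250) if n=='top' else (200,120,330,330),2.6)
E
```

```text
top green 31 [301. 193.] [524.2   2.2] [ 3.  59.9] 0.7 depth med [518.2   0.8 109.1]
top green 48 [361. 192.] [ 525.5 -177.3] [ 5.9 62.9] -0.2 depth med [ 526.9 -177.7  109.2]
top black 36 [197. 212.] [463.6 314.5] [ 5.  62.4] 10.7 depth med [466.5 314.5  72.5]
top black 38 [244. 214.] [461.2 173.1] [ 3. 58.] 1.5 depth med [460.8 173.3  73. ]
top blue 2187 [413. 211.] [ 480.7 -354. ] [127.5 170.2] -84.9 depth med [ 483.1 -360.7    5.6]
top yellow 422 [231. 165.] [578.4 205.3] [ 51.8 260.2] -89.9 depth med [597.1 219.6 149.4]
top yellow 20 [280. 164.] [599.   63.7] [11.6 11.8] 0.9 depth med [597.1  63.6 150.6]
panel top n 266 ((487.25091552734375, -89.8114013671875), (256.4050598144531, 44.04610824584961), 89.76368713378906) [471.08129876 -92.68178152  99.18701129]
roof 15173 ((724.044189453125, 62.0877685546875), (275.16326904296875, 619.4605102539062), 0.8912864327430725)
side green 57 [266. 156.] [ 526.5 -177.2] [ 9.8 63.6] 2.4 depth med [ 528.  -177.9  108.6]
side green 60 [263. 196.] [528.3   5.1] [12.4 61.6] 2.4 depth med [525.4   2.6 109.2]
side black 92 [280. 251.] [465.1 180.5] [17.4 63.3] 2.5 depth med [465.2 175.9  69.7]
side black 111 [277. 294.] [467.1 320. ] [17.3 62.3] 11.7 depth med [466.6 317.1  70. ]
side blue 969 [282. 141.] [ 483.  -345.6] [124.3 183.3] -86.1 depth med [ 481.8 -376.     6.8]
side yellow 37 [237. 249.] [575.5 232.3] [10.8 34.8] 8.4 depth med [578.6 225.4 138.2]
side yellow 16 [240. 260.] [566.5 268.1] [ 3.1 18.5] 2.5 depth med [575.8 225.9  86. ]
```

View pics/top1.png

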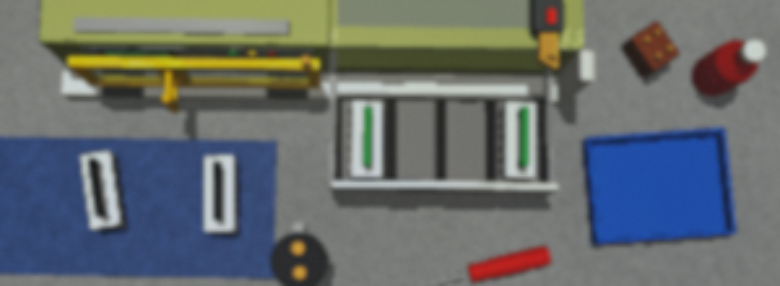

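```bash
python3 - <<'E'
from h import *
o=ctrl.get_obs();R=cv2.Rodrigues(o['orientation'])[0];print(R.round(4))
for s in(1,-1):
    T=np.array([[0,0,-s*-1],[0,s,0],[-1,0,0]],float).copy()
    T[:,2]=np.cross(T[:,0],T[:,1]);D=cv2.Rodrigues(R.T@T)[0].ravel();print(s,T.tolist(),D.round(4))
print(o['qpos'][5])
E
```

```text
[[-4.000e-04  3.993e-01 -9.168e-01]
 [ 9.000e-04 -9.168e-01 -3.993e-01]
 [-1.000e+00 -1.000e-03 -0.000e+00]]
1 [[0.0, 0.0, 1.0], [0.0, 1.0, -0.0], [-1.0, 0.0, 0.0]] [-2.7308e+00 -1.3000e-03  3.0000e-04]
-1 [[0.0, 0.0, -1.0], [0.0, -1.0, -0.0], [-1.0, 0.0, -0.0]] [4.108e-01 2.000e-04 1.000e-03]
-0.018968292107882485
```

>>> {"name": "apply_moves", "arguments": {
  "increments": [
    {"gripper": 36,"delta_pos": [0,0,0],"dr": [0.0822,0,0]},
    {"gripper": 36,"delta_pos": [0,0,0],"dr": [0.0822,0,0]},
    {"gripper": 36,"delta_pos": [0,0,0],"dr": [0.0822,0,0]},
    {"gripper": 36,"delta_pos": [0,0,0],"dr": [0.0822,0,0]},
    {"gripper": 36,"delta_pos": [0,0,0],"dr": [0.0822,0,0]}
  ]
}}

```text
t: 0.62
ee_pos: [249.5, -572.8, 230.4]
orientation: [-2.219, 0.004, 2.219]
ft_force: [0.2, -1.2, -0.2]
width: 58.2
```

>>> {"name": "apply_moves", "arguments": {
  "increments": [
    {"gripper": 36,"delta_pos": [0,-2.64,-1.84],"dr": [0,0,0]},
    {"gripper": 36,"delta_pos": [0,-2.64,-1.84],"dr": [0,0,0]},
    {"gripper": 36,"delta_pos": [0,-2.64,-1.84],"dr": [0,0,0]},
    {"gripper": 36,"delta_pos": [0,-2.64,-1.84],"dr": [0,0,0]},
    {"gripper": 36,"delta_pos": [0,-2.64,-1.84],"dr": [0,0,0]}
  ]
}}

```text
t: 1.03
ee_pos: [342.1, -439.7, 230.5]
orientation: [-2.221, 0.0, 2.221]
ft_force: [0.6, -0.3, 0.1]
width: 32.2
```

>>> {"name": "apply_moves", "arguments": {
  "increments": [
    {"gripper": 36,"delta_pos": [0,-2.64,-1.84],"dr": [0,0,0]},
    {"gripper": 36,"delta_pos": [0,-2.64,-1.84],"dr": [0,0,0]},
    {"gripper": 36,"delta_pos": [0,-2.64,-1.84],"dr": [0,0,0]},
    {"gripper": 36,"delta_pos": [0,-2.64,-1.84],"dr": [0,0,0]},
    {"gripper": 36,"delta_pos": [0,-2.64,-1.84],"dr": [0,0,0]}
  ]
}}

```text
t: 1.45
ee_pos: [434.2, -307.6, 230.7]
orientation: [-2.221, 0.0, 2.221]
ft_force: [0.7, 0.1, -0.1]
width: 31.7
```

>>> {"name": "apply_moves", "arguments": {
  "increments": [
    {"gripper": 36,"delta_pos": [0,-2.64,-1.84],"dr": [0,0,0]},
    {"gripper": 36,"delta_pos": [0,-2.64,-1.84],"dr": [0,0,0]},
    {"gripper": 36,"delta_pos": [0,-2.64,-1.84],"dr": [0,0,0]},
    {"gripper": 36,"delta_pos": [0,-2.64,-1.84],"dr": [0,0,0]},
    {"gripper": 36,"delta_pos": [0,-2.64,-1.84],"dr": [0,0,0]}
  ]
}}

```text
t: 1.87
ee_pos: [526.3, -175.5, 230.6]
orientation: [-2.221, 0.0, 2.221]
ft_force: [-0.6, -0.7, -0.3]
width: 32.3
```

```bash
cat >> h.py <<'E'
def st():
    o=ctrl.get_obs();R=cv2.Rodrigues(o['orientation'])[0]
    print('t',round(o['t'],2),'tcp',o['ee_pos'].round(1),'q',o['qpos'].round(2),'F',o['ft_force'].round(1),'w',round(o['width'],1));print(R.round(3).tolist());return o
E
python3 - <<'E'
from h import *
st();a=get('top');b=get('side')
c=np.zeros((420*1,560*2,3),np.uint8)
save(a,'t2.png',(160,120,460,300),1.3);save(b,'s2.png',(200,60,420,360),2)
x=cv2.imread('pics/t2.png');y=cv2.imread('pics/s2.png')
h=max(len(x),len(y));cv2.imwrite('pics/c2.png',np.hstack([cv2.copyMakeBorder(i,0,h-len(i),0,0,0) for i in(x,y)])[:, :800])
E
```

```text
t 1.87 tcp [ 526.3 -175.5  230.6] q [-0.34  0.32  1.79 -0.    1.03  1.23] F [-0.6 -0.7 -0.3] w 32.3
[[-0.0, -0.0, -1.0], [0.0, -1.0, 0.0], [-1.0, -0.0, 0.0]]
```

View pics/c2.png

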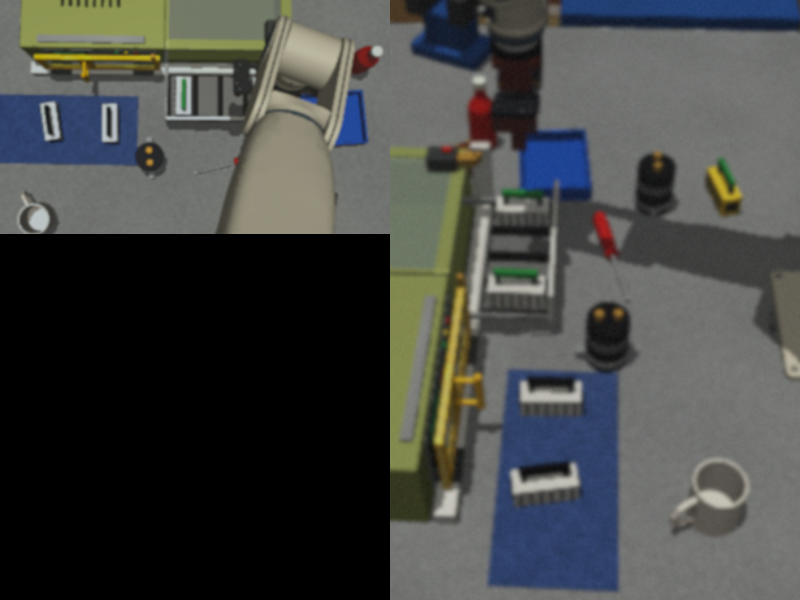

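The top view shows the arm over the right-hand lane and the tools undisturbed; the side view shows the gripper above the drawer. Next: descend and grip.

>>> {"name": "apply_moves", "arguments": {
  "increments": [
    {"gripper": 36,"delta_pos": [2.79,0.2,0],"dr": [0,0,0]},
    {"gripper": 36,"delta_pos": [2.79,0,0],"dr": [0,0,0]},
    {"gripper": 36,"delta_pos": [2.79,0,0],"dr": [0,0,0]},
    {"gripper": 36,"delta_pos": [2.79,0,0],"dr": [0,0,0]},
    {"gripper": 36,"delta_pos": [2.79,0,0],"dr": [0,0,0]}
  ]
}}

```text
t: 2.38
ee_pos: [525.2, -179.6, 90.0]
orientation: [-2.221, 0.001, 2.221]
ft_force: [1.0, 0.5, 0.3]
width: 31.7
```

>>> {"name": "apply_moves", "arguments": {
  "increments": [
    {"gripper": 0,"delta_pos": [0,0,0],"dr": [0,0,0]},
    {"gripper": 0,"delta_pos": [0,0,0],"dr": [0,0,0]},
    {"gripper": 0,"delta_pos": [0,0,0],"dr": [0,0,0]},
    {"gripper": 0,"delta_pos": [0,0,0],"dr": [0,0,0]},
    {"gripper": 0,"delta_pos": [0,0,0],"dr": [0,0,0]}
  ]
}}

```text
t: 2.8
ee_pos: [525.3, -179.2, 91.2]
orientation: [-2.221, 0.0, 2.222]
ft_force: [0.5, 0.6, -3.2]
width: 9.6
```

>>> {"name": "apply_moves", "arguments": {
  "increments": [
    {"gripper": 0,"delta_pos": [-0.5,0,0],"dr": [0,0,0]},
    {"gripper": 0,"delta_pos": [-1,0,0],"dr": [0,0,0]},
    {"gripper": 0,"delta_pos": [-1,0,0],"dr": [0,0,0]},
    {"gripper": 0,"delta_pos": [-1,0,0],"dr": [0,0,0]},
    {"gripper": 0,"delta_pos": [-1,0,0],"dr": [0,0,0]}
  ]
}}

```text
t: 3.22
ee_pos: [526.0, -179.1, 137.8]
orientation: [2.222, -0.0, -2.22]
ft_force: [-0.5, 0.5, -3.4]
width: 10.1
```

>>> {"name": "apply_moves", "arguments": {
  "increments": [
    {"gripper": 0,"delta_pos": [-1.4,0,0],"dr": [0,0,0]},
    {"gripper": 0,"delta_pos": [-1.4,0,0],"dr": [0,0,0]},
    {"gripper": 0,"delta_pos": [-1.4,0,0],"dr": [0,0,0]},
    {"gripper": 0,"delta_pos": [-1.4,0,0],"dr": [0,0,0]},
    {"gripper": 0,"delta_pos": [-1.4,0,0],"dr": [0,0,0]}
  ]
}}

```text
t: 3.63
ee_pos: [525.7, -179.0, 208.0]
orientation: [2.222, -0.0, -2.22]
ft_force: [0.2, -0.3, -3.5]
width: 10.0
```

>>> {"name": "apply_moves", "arguments": {
  "increments": [
    {"gripper": 0,"delta_pos": [0,2.1,0.42],"dr": [0,0,0]},
    {"gripper": 0,"delta_pos": [0,2.1,0.42],"dr": [0,0,0]},
    {"gripper": 0,"delta_pos": [0,2.1,0.42],"dr": [0,0,0]},
    {"gripper": 0,"delta_pos": [0,2.1,0.42],"dr": [0,0,0]},
    {"gripper": 0,"delta_pos": [0,2.1,0.42],"dr": [0,0,0]}
  ]
}}

```text
t: 4.05
ee_pos: [504.4, -284.9, 207.4]
orientation: [2.222, -0.0, -2.22]
ft_force: [-0.2, -0.4, -3.0]
width: 9.7
```

>>> {"name": "apply_moves", "arguments": {
  "increments": [
    {"gripper": 0,"delta_pos": [0,2.1,0.42],"dr": [0,0,0]},
    {"gripper": 0,"delta_pos": [0,2.1,0.42],"dr": [0,0,0]},
    {"gripper": 0,"delta_pos": [0,2.1,0.42],"dr": [0,0,0]},
    {"gripper": 0,"delta_pos": [0,2.1,0.42],"dr": [0,0,0]},
    {"gripper": 0,"delta_pos": [0,2.1,0.42],"dr": [0,0,0]}
  ]
}}

```text
t: 4.47
ee_pos: [483.3, -390.0, 207.3]
orientation: [2.222, -0.001, -2.221]
ft_force: [0.4, 0.3, -3.6]
width: 10.0
```

>>> {"name": "apply_moves", "arguments": {
  "increments": [
    {"gripper": 0,"delta_pos": [0,0,0],"dr": [0,0,0]},
    {"gripper": 0,"delta_pos": [2.5,0,0],"dr": [0,0,0]},
    {"gripper": 0,"delta_pos": [2.5,0,0],"dr": [0,0,0]},
    {"gripper": 0,"delta_pos": [2.5,0,0],"dr": [0,0,0]},
    {"gripper": 0,"delta_pos": [2.5,0,0],"dr": [0,0,0]}
  ]
}}

```text
t: 4.88
ee_pos: [483.9, -388.7, 106.3]
orientation: [2.222, -0.001, -2.22]
ft_force: [0.1, -0.3, -3.1]
width: 9.7
```

```bash
python3 - <<'E'
from h import *
st();b=get('side');save(b,'s3.png',(200,60,420,250),3)
E
```

```text
t 4.88 tcp [ 483.9 -388.7  106.3] q [-0.7   0.57  1.71  0.    0.85  0.87] F [ 0.1 -0.3 -3.1] w 9.7
[[0.001, -0.0, -1.0], [-0.001, -1.0, 0.0], [-1.0, 0.001, -0.001]]
```

View pics/s3.png

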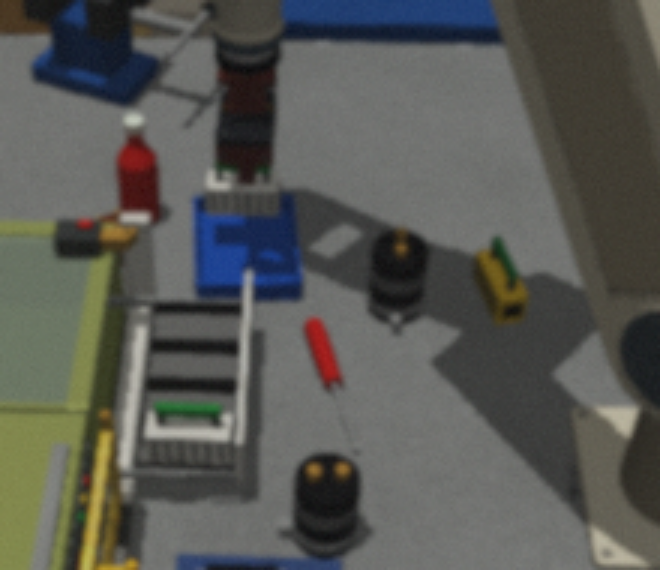

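The converter hangs upright over the right half of the tray (243,190), clear of the walls. Next: set it down and release.

>>> {"name": "apply_moves", "arguments": {
  "increments": [
    {"gripper": 0,"delta_pos": [1.2,0,0],"dr": [0,0,0]},
    {"gripper": 0,"delta_pos": [1.2,0,0],"dr": [0,0,0]},
    {"gripper": 0,"delta_pos": [1.2,0,0],"dr": [0,0,0]},
    {"gripper": 0,"delta_pos": [0.6,0,0],"dr": [0,0,0]},
    {"gripper": 0,"delta_pos": [0.4,0,0],"dr": [0,0,0]}
  ]
}}

```text
t: 5.35
ee_pos: [483.6, -388.9, 59.7]
orientation: [-2.221, -0.0, 2.222]
ft_force: [0.8, -0.5, -2.6]
width: 9.8
```

>>> {"name": "apply_moves", "arguments": {
  "increments": [
    {"gripper": 0,"delta_pos": [0,0,0],"dr": [0,0,0]},
    {"gripper": 36,"delta_pos": [0,0,0],"dr": [0,0,0]},
    {"gripper": 36,"delta_pos": [0,0,0],"dr": [0,0,0]},
    {"gripper": 36,"delta_pos": [0,0,0],"dr": [0,0,0]},
    {"gripper": 36,"delta_pos": [0,0,0],"dr": [0,0,0]}
  ]
}}

```text
t: 5.77
ee_pos: [484.2, -389.5, 61.1]
orientation: [2.222, -0.001, -2.22]
ft_force: [-0.5, 0.5, -0.5]
width: 30.6
```

>>> {"name": "apply_moves", "arguments": {
  "increments": [
    {"gripper": 36,"delta_pos": [-2,0,0],"dr": [0,0,0]},
    {"gripper": 36,"delta_pos": [-3.2,0,0],"dr": [0,0,0]},
    {"gripper": 36,"delta_pos": [-3.2,0,0],"dr": [0,0,0]},
    {"gripper": 36,"delta_pos": [-3.3,0,0],"dr": [0,0,0]},
    {"gripper": 36,"delta_pos": [-3.3,0,0],"dr": [0,0,0]}
  ]
}}

```text
t: 6.18
ee_pos: [483.5, -388.9, 212.1]
orientation: [2.222, -0.001, -2.221]
ft_force: [0.2, -0.6, 0.2]
width: 32.1
```

>>> {"name": "apply_moves", "arguments": {
  "increments": [
    {"gripper": 36,"delta_pos": [0,-3.91,-0.425],"dr": [0,0,0]},
    {"gripper": 36,"delta_pos": [0,-3.91,-0.425],"dr": [0,0,0]},
    {"gripper": 36,"delta_pos": [0,-3.91,-0.425],"dr": [0,0,0]},
    {"gripper": 36,"delta_pos": [0,-3.91,-0.425],"dr": [0,0,0]},
    {"gripper": 36,"delta_pos": [0,-3.91,-0.425],"dr": [0,0,0]}
  ]
}}

```text
t: 6.6
ee_pos: [504.9, -192.0, 210.9]
orientation: [-2.223, 0.002, 2.22]
ft_force: [0.5, -0.2, -0.0]
width: 31.8
```

>>> {"name": "apply_moves", "arguments": {
  "increments": [
    {"gripper": 36,"delta_pos": [0,-3.91,-0.425],"dr": [0,0,0]},
    {"gripper": 36,"delta_pos": [0,-3.91,-0.425],"dr": [0,0,0]},
    {"gripper": 36,"delta_pos": [0,-3.91,-0.425],"dr": [0,0,0]},
    {"gripper": 36,"delta_pos": [0,-3.91,-0.425],"dr": [0,0,0]},
    {"gripper": 36,"delta_pos": [0,-3.91,-0.425],"dr": [0,0,0]}
  ]
}}

```text
t: 7.02
ee_pos: [526.3, 3.9, 210.9]
orientation: [-2.223, 0.0, 2.22]
ft_force: [1.4, -0.4, 0.5]
width: 31.2
```

```bash
python3 - <<'E'
from h import *
st()
for n,bx in(('top',(270,150,460,250)),('side',(230,110,310,220))):
    d=get(n);m=masks(d)
    for b in blobs(d,m['green'],bx): p=pts(d)[b[:,1],b[:,0]];print(n,len(b),b.mean(0),*box2w(d,b,110),*box2w(d,b,77),np.nanmedian(p,0))
E
```

```text
t 7.02 tcp [526.3   3.9 210.9] q [-0.02  0.3   1.86 -0.    0.97  1.56] F [ 1.4 -0.4  0.5] w 31.2
[[0.001, -0.0, -1.0], [-0.0, -1.0, 0.0], [-1.0, 0.0, -0.001]]
top 58 [427.75862069 208.01724138] [ 482.3 -375. ] [ 8.5 59.5] 2.3 [ 486.1 -385.6] [ 8.8 61. ] 2.3 [ 486.24301276 -385.53262839   75.85113658]
side 33 [281.6969697  124.60606061] [ 483.6 -341.7] [11.3 53.7] 2.3 [ 485.4 -382.9] [11.6 55.5] 2.3 [ 483.97016441 -387.24247194   75.62821765]
side 58 [261.60344828 196.01724138] [528.6   2.7] [13.1 61.7] -1.8 [531.9 -27.1] [13.5 63.7] -1.8 [531.25919504   2.95383098 108.6618517 ]
```

First tested converter stands in the tray (depth 76 mm top). Now the second.

>>> {"name": "apply_moves", "arguments": {
  "increments": [
    {"gripper": 36,"delta_pos": [2.4,0,0],"dr": [0,0,0]},
    {"gripper": 36,"delta_pos": [2.4,0,0],"dr": [0,0,0]},
    {"gripper": 36,"delta_pos": [2.4,0,0],"dr": [0,0,0]},
    {"gripper": 36,"delta_pos": [2.4,0,0],"dr": [0,0,0]},
    {"gripper": 36,"delta_pos": [2.4,0,0],"dr": [0,0,0]}
  ]
}}

```text
t: 7.53
ee_pos: [526.5, 1.1, 89.6]
orientation: [-2.223, 0.001, 2.22]
ft_force: [-0.4, 0.1, -0.3]
width: 31.7
```

>>> {"name": "apply_moves", "arguments": {
  "increments": [
    {"gripper": 0,"delta_pos": [0,0,0],"dr": [0,0,0]},
    {"gripper": 0,"delta_pos": [0,0,0],"dr": [0,0,0]},
    {"gripper": 0,"delta_pos": [0,0,0],"dr": [0,0,0]},
    {"gripper": 0,"delta_pos": [0,0,0],"dr": [0,0,0]},
    {"gripper": 0,"delta_pos": [0,0,0],"dr": [0,0,0]}
  ]
}}

```text
t: 7.95
ee_pos: [526.0, 1.6, 90.3]
orientation: [-2.221, 0.001, 2.221]
ft_force: [-0.4, 0.2, -3.7]
width: 10.0
```

>>> {"name": "apply_moves", "arguments": {
  "increments": [
    {"gripper": 0,"delta_pos": [-1.2,0,0],"dr": [0,0,0]},
    {"gripper": 0,"delta_pos": [-2.7,0,0],"dr": [0,0,0]},
    {"gripper": 0,"delta_pos": [-2.7,0,0],"dr": [0,0,0]},
    {"gripper": 0,"delta_pos": [-2.7,0,0],"dr": [0,0,0]},
    {"gripper": 0,"delta_pos": [-2.7,0,0],"dr": [0,0,0]}
  ]
}}

```text
t: 8.37
ee_pos: [525.6, 2.1, 212.0]
orientation: [-2.221, -0.0, 2.222]
ft_force: [0.6, 0.2, -3.3]
width: 9.6
```

>>> {"name": "apply_moves", "arguments": {
  "increments": [
    {"gripper": 0,"delta_pos": [0,3.22,0.48],"dr": [0,0,0]},
    {"gripper": 0,"delta_pos": [0,3.22,0.48],"dr": [0,0,0]},
    {"gripper": 0,"delta_pos": [0,3.22,0.48],"dr": [0,0,0]},
    {"gripper": 0,"delta_pos": [0,3.22,0.48],"dr": [0,0,0]},
    {"gripper": 0,"delta_pos": [0,3.22,0.48],"dr": [0,0,0]}
  ]
}}

```text
t: 8.78
ee_pos: [501.4, -160.1, 211.1]
orientation: [2.222, 0.0, -2.221]
ft_force: [-0.0, 0.1, -3.5]
width: 9.8
```

>>> {"name": "apply_moves", "arguments": {
  "increments": [
    {"gripper": 0,"delta_pos": [0,3.22,0.48],"dr": [0,0,0]},
    {"gripper": 0,"delta_pos": [0,3.22,0.48],"dr": [0,0,0]},
    {"gripper": 0,"delta_pos": [0,3.22,0.48],"dr": [0,0,0]},
    {"gripper": 0,"delta_pos": [0,3.22,0.48],"dr": [0,0,0]},
    {"gripper": 0,"delta_pos": [0,3.22,0.48],"dr": [0,0,0]}
  ]
}}

```text
t: 9.2
ee_pos: [477.3, -321.2, 211.0]
orientation: [-2.221, -0.0, 2.221]
ft_force: [0.3, 0.2, -3.8]
width: 9.4
```

>>> {"name": "apply_moves", "arguments": {
  "increments": [
    {"gripper": 0,"delta_pos": [0,0,0],"dr": [0,0,0]},
    {"gripper": 0,"delta_pos": [2.5,0,0],"dr": [0,0,0]},
    {"gripper": 0,"delta_pos": [2.5,0,0],"dr": [0,0,0]},
    {"gripper": 0,"delta_pos": [2.5,0,0],"dr": [0,0,0]},
    {"gripper": 0,"delta_pos": [2.5,0,0],"dr": [0,0,0]}
  ]
}}

```text
t: 9.62
ee_pos: [478.0, -319.6, 110.0]
orientation: [-2.222, 0.0, 2.221]
ft_force: [0.3, 0.8, -3.4]
width: 9.9
```

```bash
python3 - <<'E'
from h import *
st()
d=get('side');m=masks(d)
for b in blobs(d,m['green'],(230,90,310,220)): p=pts(d)[b[:,1],b[:,0]];print(len(b),b.mean(0),np.nanmedian(p,0))
E
```

```text
t 9.62 tcp [ 478.  -319.6  110. ] q [-0.61  0.52  1.82  0.    0.81  0.96] F [ 0.3  0.8 -3.4] w 9.9
[[0.0, -0.0, -1.0], [-0.0, -1.0, 0.0], [-1.0, 0.0, -0.0]]
```

>>> {"name": "apply_moves", "arguments": {
  "increments": [
    {"gripper": 0,"delta_pos": [1.2,0,0],"dr": [0,0,0]},
    {"gripper": 0,"delta_pos": [1.3,0,0],"dr": [0,0,0]},
    {"gripper": 0,"delta_pos": [1.3,0,0],"dr": [0,0,0]},
    {"gripper": 0,"delta_pos": [0.8,0,0],"dr": [0,0,0]},
    {"gripper": 0,"delta_pos": [0.4,0,0],"dr": [0,0,0]}
  ]
}}

```text
t: 10.08
ee_pos: [477.9, -319.8, 59.3]
orientation: [-2.22, -0.0, 2.222]
ft_force: [-0.4, 0.3, -3.0]
width: 10.0
```

>>> {"name": "apply_moves", "arguments": {
  "increments": [
    {"gripper": 0,"delta_pos": [0,0,0],"dr": [0,0,0]},
    {"gripper": 36,"delta_pos": [0,0,0],"dr": [0,0,0]},
    {"gripper": 36,"delta_pos": [0,0,0],"dr": [0,0,0]},
    {"gripper": 36,"delta_pos": [0,0,0],"dr": [0,0,0]},
    {"gripper": 36,"delta_pos": [0,0,0],"dr": [0,0,0]}
  ]
}}

```text
t: 10.5
ee_pos: [478.8, -320.5, 61.1]
orientation: [2.223, -0.001, -2.219]
ft_force: [0.6, 0.1, 0.1]
width: 30.5
```

>>> {"name": "apply_moves", "arguments": {
  "increments": [
    {"gripper": 36,"delta_pos": [-2,0,0],"dr": [0,0,0]},
    {"gripper": 36,"delta_pos": [-3.2,0,0],"dr": [0,0,0]},
    {"gripper": 36,"delta_pos": [-3.2,0,0],"dr": [0,0,0]},
    {"gripper": 36,"delta_pos": [-3.3,0,0],"dr": [0,0,0]},
    {"gripper": 36,"delta_pos": [-3.3,0,0],"dr": [0,0,0]}
  ]
}}

```text
t: 10.92
ee_pos: [478.0, -320.0, 212.2]
orientation: [2.222, -0.001, -2.221]
ft_force: [-0.3, -0.6, 0.0]
width: 31.6
```

>>> {"name": "apply_moves", "arguments": {
  "increments": [
    {"gripper": 36,"delta_pos": [0,-3.2,0],"dr": [0,0,0]},
    {"gripper": 36,"delta_pos": [0,-3.2,0],"dr": [0,0,0]},
    {"gripper": 36,"delta_pos": [0,-3.2,0],"dr": [0,0,0]},
    {"gripper": 36,"delta_pos": [0,-3.2,0],"dr": [0,0,0]},
    {"gripper": 36,"delta_pos": [0,-3.2,0],"dr": [0,0,0]}
  ]
}}

```text
t: 11.33
ee_pos: [478.1, -158.8, 210.9]
orientation: [-2.223, 0.001, 2.22]
ft_force: [0.8, -0.1, -0.8]
width: 31.8
```

>>> {"name": "apply_moves", "arguments": {
  "increments": [
    {"gripper": 36,"delta_pos": [0,-3.2,0],"dr": [0,0,0]},
    {"gripper": 36,"delta_pos": [0,-3.2,0],"dr": [0,0,0]},
    {"gripper": 36,"delta_pos": [0,-3.2,0],"dr": [0,0,0]},
    {"gripper": 36,"delta_pos": [0,-3.2,0],"dr": [0,0,0]},
    {"gripper": 36,"delta_pos": [0,-3.2,0],"dr": [0,0,0]}
  ]
}}

```text
t: 11.75
ee_pos: [478.2, 1.5, 210.9]
orientation: [-2.223, 0.0, 2.22]
ft_force: [0.1, 0.0, -0.4]
width: 32.0
```

```bash
cat > look.py <<'E'
from h import *
st()
for n,bg,bb in(('top',(270,150,460,250),(160,190,255,240)),('side',(230,110,310,220),(255,240,315,330))):
    d=get(n);m=masks(d);P=pts(d)
    for k,bx,z in(('green',bg,77),('black',bb,72)):
        for b in blobs(d,m[k],bx,12): print(n,k,len(b),b.mean(0).round(),*box2w(d,b,z),np.nanmedian(P[b[:,1],b[:,0]],0).round(1))
E
python3 look.py
```

```text
t 11.75 tcp [478.2   1.5 210.9] q [-0.02  0.23  1.96 -0.    0.94  1.55] F [ 0.1  0.  -0.4] w 32.0
[[0.001, -0.0, -1.0], [-0.0, -1.0, 0.0], [-1.0, 0.0, -0.001]]
top green 55 [428. 208.] [ 486.1 -385.6] [ 8.6 61. ] 2.1 [ 486.3 -385.7   75. ]
top green 62 [405. 211.] [ 475.9 -316.1] [ 6.1 61.1] -0.7 [ 476.1 -316.5   74.9]
top black 44 [197. 212.] [463.6 314.2] [ 6.4 62.3] 9.6 [465.  314.4  71.9]
top black 38 [244. 214.] [461.2 173.1] [ 3. 58.] 1.5 [461.1 173.   73.3]
side black 17 [308. 240.] [383.6 138. ] [ 3.6 32.1] 2.5 [383.2 106.9  29.1]
side black 25 [308. 244.] [386.3 148.9] [10.7 37.8] 2.5 [382.7 106.1  14. ]
side black 90 [280. 251.] [463.7 180.5] [17.4 60.4] 2.5 [465.2 175.9  70.7]
side black 106 [277. 294.] [467.  320.4] [16.5 62.3] 11.7 [466.7 317.5  70.2]
```

>>> {"name": "apply_moves", "arguments": {
  "increments": [
    {"gripper": 36,"delta_pos": [0,-3.45,0.3],"dr": [0,0,0]},
    {"gripper": 36,"delta_pos": [0,-3.45,0.3],"dr": [0,0,0]},
    {"gripper": 36,"delta_pos": [0,-3.45,0.3],"dr": [0,0,0]},
    {"gripper": 36,"delta_pos": [0,-3.45,0.3],"dr": [0,0,0]},
    {"gripper": 36,"delta_pos": [0,-3.45,0.3],"dr": [0,0,0]}
  ]
}}

```text
t: 12.27
ee_pos: [463.4, 173.4, 210.7]
orientation: [-2.222, 0.001, 2.22]
ft_force: [-0.1, -0.2, 0.4]
width: 31.4
```

>>> {"name": "apply_moves", "arguments": {
  "increments": [
    {"gripper": 36,"delta_pos": [3.5,0,0],"dr": [0,0,0]},
    {"gripper": 36,"delta_pos": [3.5,0,0],"dr": [0,0,0]},
    {"gripper": 36,"delta_pos": [3.5,0,0],"dr": [0,0,0]},
    {"gripper": 36,"delta_pos": [3,0,0],"dr": [0,0,0]},
    {"gripper": 36,"delta_pos": [2.1,0,0],"dr": [0,0,0]}
  ]
}}

```text
t: 12.68
ee_pos: [462.6, 171.7, 52.1]
orientation: [2.22, -0.001, -2.223]
ft_force: [-0.1, -0.3, 0.1]
width: 31.8
```

>>> {"name": "apply_moves", "arguments": {
  "increments": [
    {"gripper": 0,"delta_pos": [0,0,0],"dr": [0,0,0]},
    {"gripper": 0,"delta_pos": [0,0,0],"dr": [0,0,0]},
    {"gripper": 0,"delta_pos": [0,0,0],"dr": [0,0,0]},
    {"gripper": 0,"delta_pos": [0,0,0],"dr": [0,0,0]},
    {"gripper": 0,"delta_pos": [0,0,0],"dr": [0,0,0]}
  ]
}}

```text
t: 13.1
ee_pos: [463.6, 172.4, 54.9]
orientation: [-2.222, 0.0, 2.22]
ft_force: [0.7, 0.1, -1.6]
width: 9.7
```

>>> {"name": "apply_moves", "arguments": {
  "increments": [
    {"gripper": 0,"delta_pos": [-1.5,0,0],"dr": [0,0,0]},
    {"gripper": 0,"delta_pos": [-3.5,0,0],"dr": [0,0,0]},
    {"gripper": 0,"delta_pos": [-3.5,0,0],"dr": [0,0,0]},
    {"gripper": 0,"delta_pos": [-3.5,0,0],"dr": [0,0,0]},
    {"gripper": 0,"delta_pos": [-3.5,0,0],"dr": [0,0,0]}
  ]
}}

```text
t: 13.52
ee_pos: [462.5, 172.1, 211.0]
orientation: [2.221, -0.0, -2.222]
ft_force: [-0.8, 0.1, -4.1]
width: 10.1
```

```bash
python3 - <<'E'
from h import *
st();d=get('top');save(d,'t4.png',(165,140,400,260),3.3)
s=get('side');save(s,'s4.png',(200,120,340,330),2.8)
g=cv2.cvtColor(d['img'],cv2.COLOR_RGB2GRAY)
for u in(318,325,340,348):
    print(u,[(v,int(g[v,u]),ray(d,[u,v],100)[0][0].round(),pts(d)[v,u,2].round()) for v in range(170,218)][::1] if u==325 else '')
E
```

```text
t 13.52 tcp [462.5 172.1 211. ] q [ 0.33  0.26  1.93 -0.    0.95  1.9 ] F [-0.8  0.1 -4.1] w 10.1
[[-0.0, -0.0, -1.0], [-0.0, -1.0, 0.0], [-1.0, 0.0, 0.0]]
318 
325 [(170, 116, np.float64(593.0), np.float64(30.0)), (171, 144, np.float64(590.0), np.float64(25.0)), (172, 183, np.float64(587.0), np.float64(28.0)), (173, 194, np.float64(584.0), np.float64(28.0)), (174, 185, np.float64(581.0), np.float64(26.0)), (175, 160, np.float64(578.0), np.float64(31.0)), (176, 111, np.float64(575.0), np.float64(53.0)), (177, 68, np.float64(572.0), np.float64(45.0)), (178, 73, np.float64(569.0), np.float64(36.0)), (179, 97, np.float64(566.0), np.float64(36.0)), (180, 106, np.float64(563.0), np.float64(38.0)), (181, 107, np.float64(560.0), np.float64(38.0)), (182, 105, np.float64(557.0), np.float64(39.0)), (183, 106, np.float64(554.0), np.float64(31.0)), (184, 106, np.float64(551.0), np.float64(39.0)), (185, 105, np.float64(548.0), np.float64(37.0)), (186, 106, np.float64(545.0), np.float64(37.0)), (187, 105, np.float64(542.0), np.float64(38.0)), (188, 104, np.float64(539.0), np.float64(41.0)), (189, 
[... 719 characters left out ...]
4(37.0)), (204, 106, np.float64(491.0), np.float64(41.0)), (205, 106, np.float64(488.0), np.float64(40.0)), (206, 105, np.float64(485.0), np.float64(37.0)), (207, 104, np.float64(482.0), np.float64(42.0)), (208, 110, np.float64(479.0), np.float64(40.0)), (209, 143, np.float64(476.0), np.float64(37.0)), (210, 178, np.float64(473.0), np.float64(101.0)), (211, 166, np.float64(470.0), np.float64(101.0)), (212, 100, np.float64(467.0), np.float64(91.0)), (213, 55, np.float64(464.0), np.float64(57.0)), (214, 61, np.float64(461.0), np.float64(-6.0)), (215, 65, np.float64(458.0), np.float64(-5.0)), (216, 65, np.float64(455.0), np.float64(-1.0)), (217, 64, np.float64(452.0), np.float64(4.0))]
340 
348
```

View pics/t4.png

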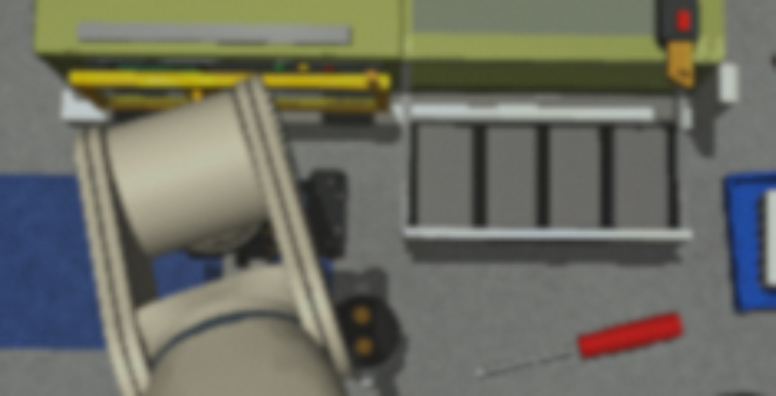

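View pics/s4.png

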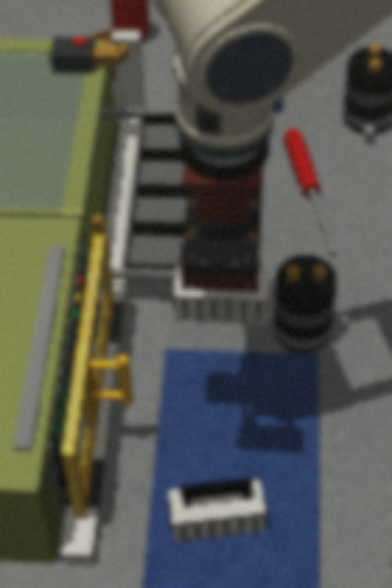

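The converter hangs level in the gripper (side 220,300). All four lanes are empty (top crop, centres 446/511/575/641). Next: leftmost lane.

>>> {"name": "apply_moves", "arguments": {
  "increments": [
    {"gripper": 0,"delta_pos": [0,1.71,-0.64],"dr": [0,0,0]},
    {"gripper": 0,"delta_pos": [0,1.71,-0.64],"dr": [0,0,0]},
    {"gripper": 0,"delta_pos": [0,1.71,-0.64],"dr": [0,0,0]},
    {"gripper": 0,"delta_pos": [0,1.71,-0.64],"dr": [0,0,0]},
    {"gripper": 0,"delta_pos": [0,1.71,-0.64],"dr": [0,0,0]}
  ]
}}

```text
t: 14.03
ee_pos: [494.4, 86.0, 208.1]
orientation: [2.219, -0.0, -2.223]
ft_force: [0.8, 0.3, -4.6]
width: 9.9
```

>>> {"name": "apply_moves", "arguments": {
  "increments": [
    {"gripper": 0,"delta_pos": [0,1.71,-0.64],"dr": [0,0,0]},
    {"gripper": 0,"delta_pos": [0,1.71,-0.64],"dr": [0,0,0]},
    {"gripper": 0,"delta_pos": [0,1.71,-0.64],"dr": [0,0,0]},
    {"gripper": 0,"delta_pos": [0,1.71,-0.64],"dr": [0,0,0]},
    {"gripper": 0,"delta_pos": [0,1.71,-0.64],"dr": [0,0,0]}
  ]
}}

```text
t: 14.45
ee_pos: [526.3, 0.5, 207.9]
orientation: [-2.219, 0.0, 2.224]
ft_force: [-0.2, 0.1, -5.0]
width: 9.5
```

>>> {"name": "apply_moves", "arguments": {
  "increments": [
    {"gripper": 0,"delta_pos": [0,0,0],"dr": [0,0,0]},
    {"gripper": 0,"delta_pos": [1.4,0,0],"dr": [0,0,0]},
    {"gripper": 0,"delta_pos": [1.4,0,0],"dr": [0,0,0]},
    {"gripper": 0,"delta_pos": [1.4,0,0],"dr": [0,0,0]},
    {"gripper": 0,"delta_pos": [1.3,0,0],"dr": [0,0,0]}
  ]
}}

```text
t: 14.87
ee_pos: [525.9, 1.9, 152.6]
orientation: [-2.219, 0.0, 2.223]
ft_force: [0.7, -0.2, -4.3]
width: 10.2
```

```bash
python3 - <<'E'
from h import *
st()
s=get('side');save(s,'s5.png',(215,130,325,230),5)
E
```

```text
t 14.87 tcp [525.9   1.9 152.6] q [-0.02  0.39  1.9   0.    0.85  1.55] F [ 0.7 -0.2 -4.3] w 10.2
[[-0.002, -0.0, -1.0], [0.0, -1.0, 0.0], [-1.0, -0.0, 0.002]]
```

View pics/s5.png

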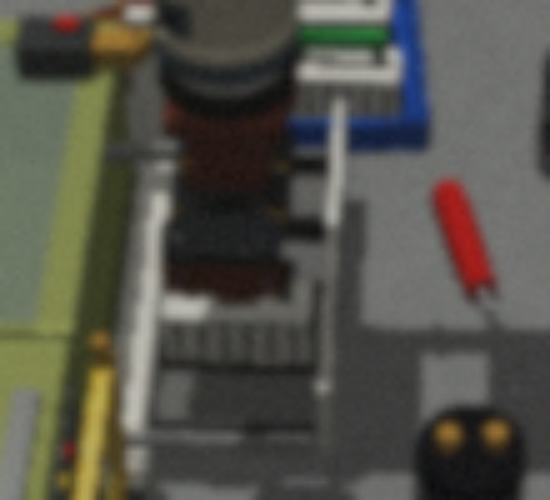

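The converter sits between the rear wall and front panel, over the left lane. Lowering.

>>> {"name": "apply_moves", "arguments": {
  "increments": [
    {"gripper": 0,"delta_pos": [1.5,0,-0.1],"dr": [0,0,0]},
    {"gripper": 0,"delta_pos": [1.5,0,0],"dr": [0,0,0]},
    {"gripper": 0,"delta_pos": [1.3,0,0],"dr": [0,0,0]},
    {"gripper": 0,"delta_pos": [1.0,0,0],"dr": [0,0,0]},
    {"gripper": 0,"delta_pos": [0.5,0,0],"dr": [0,0,0]}
  ]
}}

```text
t: 15.33
ee_pos: [527.0, 1.8, 94.8]
orientation: [-2.219, -0.0, 2.224]
ft_force: [-0.7, 0.3, -4.1]
width: 9.3
```

>>> {"name": "apply_moves", "arguments": {
  "increments": [
    {"gripper": 0,"delta_pos": [0.2,0,0],"dr": [0,0,0]},
    {"gripper": 0,"delta_pos": [0,0,0],"dr": [0,0,0]},
    {"gripper": 0,"delta_pos": [0,0,0],"dr": [0,0,0]},
    {"gripper": 0,"delta_pos": [0,0,0],"dr": [0,0,0]},
    {"gripper": 0,"delta_pos": [0,0,0],"dr": [0,0,0]}
  ]
}}

```text
t: 15.75
ee_pos: [528.7, 1.5, 94.8]
orientation: [-2.223, 0.0, 2.22]
ft_force: [0.8, 0.5, -3.7]
width: 9.7
```

>>> {"name": "apply_moves", "arguments": {
  "increments": [
    {"gripper": 0,"delta_pos": [0.1,0,0],"dr": [0,0,0]},
    {"gripper": 0,"delta_pos": [0.1,0,0],"dr": [0,0,0]},
    {"gripper": 0,"delta_pos": [0.1,0,0],"dr": [0,0,0]},
    {"gripper": 0,"delta_pos": [0,0,0],"dr": [0,0,0]},
    {"gripper": 0,"delta_pos": [0,0,0],"dr": [0,0,0]}
  ]
}}

```text
t: 16.17
ee_pos: [529.7, 1.5, 92.8]
orientation: [-2.225, 0.0, 2.218]
ft_force: [-1.8, -0.2, 10.1]
width: 9.6
```

>>> {"name": "apply_moves", "arguments": {
  "increments": [
    {"gripper": 36,"delta_pos": [0,0,0],"dr": [0,0,0]},
    {"gripper": 36,"delta_pos": [0,0,0],"dr": [0,0,0]},
    {"gripper": 36,"delta_pos": [0,0,0],"dr": [0,0,0]},
    {"gripper": 36,"delta_pos": [0,0,0],"dr": [0,0,0]},
    {"gripper": 36,"delta_pos": [0,0,0],"dr": [0,0,0]}
  ]
}}

```text
t: 16.58
ee_pos: [528.2, 1.5, 91.1]
orientation: [-2.221, 0.0, 2.222]
ft_force: [-0.1, 0.1, 0.6]
width: 31.7
```

>>> {"name": "apply_moves", "arguments": {
  "increments": [
    {"gripper": 36,"delta_pos": [-1.2,0,0],"dr": [0,0,0]},
    {"gripper": 36,"delta_pos": [-2.8,0,0],"dr": [0,0,0]},
    {"gripper": 36,"delta_pos": [-2.8,0,0],"dr": [0,0,0]},
    {"gripper": 36,"delta_pos": [-2.8,0,0],"dr": [0,0,0]},
    {"gripper": 36,"delta_pos": [-2.4,0,0],"dr": [0,0,0]}
  ]
}}

```text
t: 17.0
ee_pos: [528.4, 1.5, 213.8]
orientation: [-2.223, 0.0, 2.22]
ft_force: [0.8, -0.1, 0.5]
width: 31.2
```

>>> {"name": "apply_moves", "arguments": {
  "increments": [
    {"gripper": 36,"delta_pos": [0,-3.2,1.2],"dr": [0,0,0]},
    {"gripper": 36,"delta_pos": [0,-3.2,1.2],"dr": [0,0,0]},
    {"gripper": 36,"delta_pos": [0,-3.2,1.2],"dr": [0,0,0]},
    {"gripper": 36,"delta_pos": [0,-3.2,1.2],"dr": [0,0,0]},
    {"gripper": 36,"delta_pos": [0,-3.2,1.2],"dr": [0,0,0]}
  ]
}}

```text
t: 17.42
ee_pos: [467.5, 162.7, 212.2]
orientation: [-2.222, 0.001, 2.22]
ft_force: [0.3, 0.1, -0.8]
width: 31.5
```

```bash
sed -i 's/(160,190,255,240)/(160,170,380,240)/; s/(255,240,315,330)/(235,170,315,330)/' look.py; python3 look.py
```

```text
t 17.42 tcp [467.5 162.7 212.2] q [0.31 0.26 1.93 0.   0.95 1.88] F [ 0.3  0.1 -0.8] w 31.5
[[0.001, -0.001, -1.0], [0.0, -1.0, 0.001], [-1.0, -0.0, -0.001]]
top green 55 [428. 208.] [ 486.1 -385.6] [ 8.6 61. ] 2.1 [ 486.8 -385.4   75.6]
top green 62 [405. 211.] [ 475.9 -316.1] [ 6.1 61.1] -0.7 [ 476.2 -316.3   75.5]
top black 39 [270. 176.] [577.7  95. ] [ 6.2 36.8] -89.1 [584.3  96.4  35.8]
top black 49 [368. 193.] [ 533.1 -205.1] [ 6.1 92.5] -0.2 [ 526.3 -209.3   51.7]
top black 87 [310. 192.] [530.3 -28. ] [ 6.1 86.3] 0.6 [532.9 -28.9  52.2]
top black 88 [329. 192.] [529.7 -86. ] [ 6.1 89.4] 0.3 [533.9 -87.8  51.9]
top black 67 [348. 191.] [ 530.6 -145.5] [ 9.2 89.5] 0.0 [ 538.5 -147.4   52.4]
top black 21 [300. 191.] [532.9   2.6] [ 0.  61.7] 0.7 [527.4   3.7 110.4]
top black 181 [267. 203.] [494.4 104.2] [33.5 73.5] 0.9 [465.   92.8 327.5]
top black 13 [290. 200.] [504.7  32.7] [ 0.  36.8] 0.8 [506.8  32.6  51.7]
top black 72 [248. 211.] [470.5 162.7] [27.5 36.4] -89.1 [440.6 136.  312.8]
top black 18 [226. 214.] [458.8 226.1] [ 6.1 24.3] -89.1 [433.8 192.3 309.3]
top black 90 [278. 235.] [399.   68.9] [27.2 39.3] -89.1 [399.3  64.2  95.2]
side black 1484 [276. 196.] [507.2 -36.9] [147.  234.2] 89.4 [469.8 206.4 328. ]
side black 507 [306. 230.] [392.6  93.4] [ 50.4 129.7] 89.7 [389.3 101.9  75.3]
side black 50 [241. 235.] [582.1 124.4] [11.5 48.1] -89.0 [587.6  97.5  34.9]
side black 36 [236. 291.] [576.5 316.4] [ 5.4 48.5] -83.5 [585.4 281.4  29.1]
side black 103 [277. 294.] [467.3 319.5] [15.2 61.9] 8.7 [466.7 317.3  70.1]
```

Untested 1 stands flat in its lane (bar top 110 mm). Now the second, turned about 10°.

>>> {"name": "apply_moves", "arguments": {
  "increments": [
    {"gripper": 36,"delta_pos": [0,-3.06,0.04],"dr": [0,0,0]},
    {"gripper": 36,"delta_pos": [0,-3.06,0.04],"dr": [0,0,0]},
    {"gripper": 36,"delta_pos": [0,-3.06,0.04],"dr": [0,0,0]},
    {"gripper": 36,"delta_pos": [0,-3.06,0.04],"dr": [0,0,0]},
    {"gripper": 36,"delta_pos": [0,-3.06,0.04],"dr": [0,0,0]}
  ]
}}

```text
t: 17.93
ee_pos: [466.5, 315.4, 212.0]
orientation: [-2.222, 0.001, 2.22]
ft_force: [0.4, -0.7, -0.3]
width: 31.8
```

>>> {"name": "apply_moves", "arguments": {
  "increments": [
    {"gripper": 36,"delta_pos": [3.5,0,0],"dr": [-0.085,0,0]},
    {"gripper": 36,"delta_pos": [3.5,0,0],"dr": [-0.085,0,0]},
    {"gripper": 36,"delta_pos": [3.5,0,0],"dr": [0,0,0]},
    {"gripper": 36,"delta_pos": [3.1,0,0],"dr": [0,0,0]},
    {"gripper": 36,"delta_pos": [2.2,0,0],"dr": [0,0,0]}
  ]
}}

```text
t: 18.35
ee_pos: [465.7, 313.4, 51.1]
orientation: [2.13, 0.18, -2.134]
ft_force: [0.0, 0.8, 0.2]
width: 31.9
```

>>> {"name": "apply_moves", "arguments": {
  "increments": [
    {"gripper": 0,"delta_pos": [0,0,0],"dr": [0,0,0]},
    {"gripper": 0,"delta_pos": [0,0,0],"dr": [0,0,0]},
    {"gripper": 0,"delta_pos": [0,0,0],"dr": [0,0,0]},
    {"gripper": 0,"delta_pos": [0,0,0],"dr": [0,0,0]},
    {"gripper": 0,"delta_pos": [0,0,0],"dr": [0,0,0]}
  ]
}}

```text
t: 18.77
ee_pos: [466.5, 314.3, 53.6]
orientation: [2.133, 0.181, -2.132]
ft_force: [1.2, -0.4, -3.3]
width: 9.8
```

>>> {"name": "apply_moves", "arguments": {
  "increments": [
    {"gripper": 0,"delta_pos": [-1.5,0,0],"dr": [0,0,0]},
    {"gripper": 0,"delta_pos": [-3.5,0,0],"dr": [0,0,0]},
    {"gripper": 0,"delta_pos": [-3.5,0,0],"dr": [0.085,0,0]},
    {"gripper": 0,"delta_pos": [-3.5,0,0],"dr": [0.085,0,0]},
    {"gripper": 0,"delta_pos": [-3.5,0,0],"dr": [0,0,0]}
  ]
}}

```text
t: 19.18
ee_pos: [465.7, 313.9, 209.7]
orientation: [-2.219, 0.006, 2.22]
ft_force: [0.3, 0.6, -2.4]
width: 9.6
```

```bash
python3 - <<'E'
from h import *
st();s=get('side');save(s,'s6.png',(190,120,330,330),2.8)
E
```

```text
t 19.18 tcp [465.7 313.9 209.7] q [ 0.57  0.36  1.79 -0.    1.    2.15] F [ 0.3  0.6 -2.4] w 9.6
[[-0.001, -0.005, -1.0], [-0.001, -1.0, 0.005], [-1.0, 0.001, 0.001]]
```

View pics/s6.png

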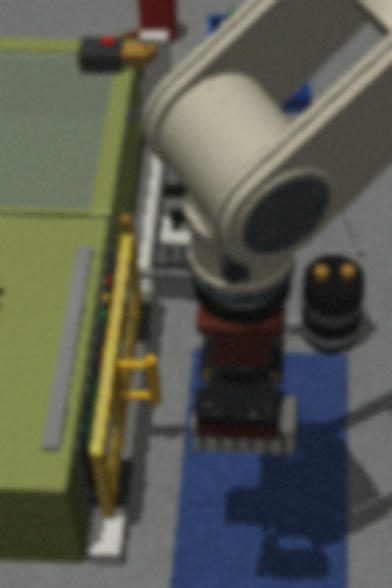

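Second untested converter is held upright (245,430). Carrying it to the third lane.

>>> {"name": "apply_moves", "arguments": {
  "increments": [
    {"gripper": 0,"delta_pos": [0,2.88,-0.43],"dr": [0,0,0]},
    {"gripper": 0,"delta_pos": [0,2.88,-0.43],"dr": [0,0,0]},
    {"gripper": 0,"delta_pos": [0,2.88,-0.43],"dr": [0,0,0]},
    {"gripper": 0,"delta_pos": [0,2.88,-0.43],"dr": [0,0,0]},
    {"gripper": 0,"delta_pos": [0,2.88,-0.43],"dr": [0,0,0]}
  ]
}}

```text
t: 19.65
ee_pos: [487.3, 169.0, 208.2]
orientation: [2.221, 0.0, -2.221]
ft_force: [0.7, 1.0, -3.9]
width: 10.1
```

>>> {"name": "apply_moves", "arguments": {
  "increments": [
    {"gripper": 0,"delta_pos": [0,2.88,-0.43],"dr": [0,0,0]},
    {"gripper": 0,"delta_pos": [0,2.88,-0.43],"dr": [0,0,0]},
    {"gripper": 0,"delta_pos": [0,2.88,-0.43],"dr": [0,0,0]},
    {"gripper": 0,"delta_pos": [0,2.88,-0.43],"dr": [0,0,0]},
    {"gripper": 0,"delta_pos": [0,2.88,-0.43],"dr": [0,0,0]}
  ]
}}

```text
t: 20.07
ee_pos: [508.8, 24.9, 208.1]
orientation: [2.221, -0.0, -2.221]
ft_force: [0.5, 0.2, -3.5]
width: 9.7
```

>>> {"name": "apply_moves", "arguments": {
  "increments": [
    {"gripper": 0,"delta_pos": [0,2.88,-0.43],"dr": [0,0,0]},
    {"gripper": 0,"delta_pos": [0,2.88,-0.43],"dr": [0,0,0]},
    {"gripper": 0,"delta_pos": [0,2.88,-0.43],"dr": [0,0,0]},
    {"gripper": 0,"delta_pos": [0,2.88,-0.43],"dr": [0,0,0]},
    {"gripper": 0,"delta_pos": [0,2.88,-0.43],"dr": [0,0,0]}
  ]
}}

```text
t: 20.48
ee_pos: [530.2, -119.1, 208.1]
orientation: [-2.221, 0.0, 2.222]
ft_force: [0.9, 0.5, -3.2]
width: 9.9
```

>>> {"name": "apply_moves", "arguments": {
  "increments": [
    {"gripper": 0,"delta_pos": [0,0,0],"dr": [0,0,0]},
    {"gripper": 0,"delta_pos": [1.5,0,0],"dr": [0,0,0]},
    {"gripper": 0,"delta_pos": [1.5,0,0],"dr": [0,0,0]},
    {"gripper": 0,"delta_pos": [1.4,0,0],"dr": [0,0,0]},
    {"gripper": 0,"delta_pos": [1.3,0,0],"dr": [0,0,0]}
  ]
}}

```text
t: 20.9
ee_pos: [530.0, -117.2, 150.3]
orientation: [-2.221, -0.0, 2.222]
ft_force: [-0.4, -0.5, -4.9]
width: 9.7
```

```bash
python3 - <<'E'
from h import *
st()
s=get('side');save(s,'s7.png',(215,110,325,210),5)
P=pts(s);m=masks(s)
# white end points of held converter: grow from region
sel=m['white']&(P[...,2]>110)&(P[...,2]<150)&(P[...,1]<-60)&(P[...,1]>-150)&(P[...,0]>470)&(P[...,0]<590)
q=P[sel];print(len(q),np.percentile(q,[2,50,98],axis=0).round(1) if len(q) else '')
E
```

```text
t 20.9 tcp [ 530.  -117.2  150.3] q [-0.24  0.41  1.87  0.    0.86  1.33] F [-0.4 -0.5 -4.9] w 9.7
[[-0.001, -0.0, -1.0], [0.0, -1.0, 0.0], [-1.0, -0.0, 0.001]]
33 [[ 551.1 -124.4  136.5]
 [ 566.5 -108.2  141. ]
 [ 574.   -99.2  144.8]]
```

View pics/s7.png

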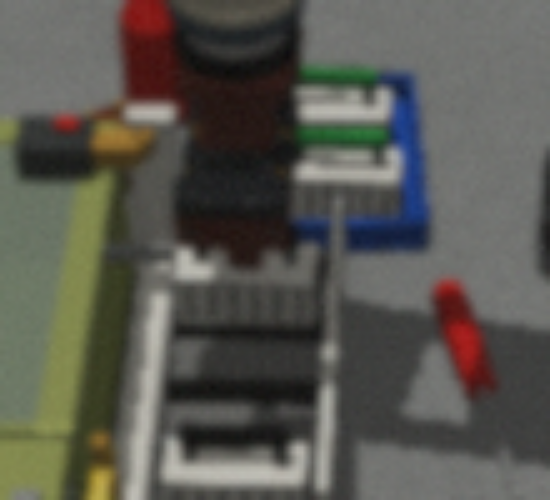

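Held converter lies over the third lane, centred about x = 529, between the walls. Lowering.

>>> {"name": "apply_moves", "arguments": {
  "increments": [
    {"gripper": 0,"delta_pos": [1.5,0,0],"dr": [0,0,0]},
    {"gripper": 0,"delta_pos": [1.5,0,0],"dr": [0,0,0]},
    {"gripper": 0,"delta_pos": [1.3,0,0],"dr": [0,0,0]},
    {"gripper": 0,"delta_pos": [1.0,0,0],"dr": [0,0,0]},
    {"gripper": 0,"delta_pos": [0.4,0,0],"dr": [0,0,0]}
  ]
}}

```text
t: 21.37
ee_pos: [529.8, -117.1, 93.1]
orientation: [-2.219, -0.001, 2.223]
ft_force: [0.6, 0.0, -3.7]
width: 9.6
```

>>> {"name": "apply_moves", "arguments": {
  "increments": [
    {"gripper": 0,"delta_pos": [0.1,0,0],"dr": [0,0,0]},
    {"gripper": 0,"delta_pos": [0.1,0,0],"dr": [0,0,0]},
    {"gripper": 0,"delta_pos": [0,0,0],"dr": [0,0,0]},
    {"gripper": 0,"delta_pos": [0,0,0],"dr": [0,0,0]},
    {"gripper": 0,"delta_pos": [0,0,0],"dr": [0,0,0]}
  ]
}}

```text
t: 21.78
ee_pos: [531.1, -117.6, 92.8]
orientation: [2.223, -0.001, -2.22]
ft_force: [0.8, 0.5, -3.5]
width: 9.9
```

>>> {"name": "apply_moves", "arguments": {
  "increments": [
    {"gripper": 0,"delta_pos": [0.1,0,0],"dr": [0,0,0]},
    {"gripper": 0,"delta_pos": [0.1,0,0],"dr": [0,0,0]},
    {"gripper": 0,"delta_pos": [0,0,0],"dr": [0,0,0]},
    {"gripper": 0,"delta_pos": [0,0,0],"dr": [0,0,0]},
    {"gripper": 0,"delta_pos": [0,0,0],"dr": [0,0,0]}
  ]
}}

```text
t: 22.2
ee_pos: [531.2, -117.7, 90.9]
orientation: [2.223, -0.001, -2.22]
ft_force: [-1.7, 0.4, 5.5]
width: 9.7
```

>>> {"name": "apply_moves", "arguments": {
  "increments": [
    {"gripper": 36,"delta_pos": [0,0,0],"dr": [0,0,0]},
    {"gripper": 36,"delta_pos": [0,0,0],"dr": [0,0,0]},
    {"gripper": 36,"delta_pos": [0,0,0],"dr": [0,0,0]},
    {"gripper": 36,"delta_pos": [0,0,0],"dr": [0,0,0]},
    {"gripper": 36,"delta_pos": [0,0,0],"dr": [0,0,0]}
  ]
}}

```text
t: 22.62
ee_pos: [530.6, -117.5, 90.0]
orientation: [-2.221, 0.0, 2.222]
ft_force: [-0.7, -1.2, 0.3]
width: 31.5
```

>>> {"name": "apply_moves", "arguments": {
  "increments": [
    {"gripper": 36,"delta_pos": [-1.2,0,0],"dr": [0,0,0]},
    {"gripper": 36,"delta_pos": [-2.8,0,0],"dr": [0,0,0]},
    {"gripper": 36,"delta_pos": [-2.8,0,0],"dr": [0,0,0]},
    {"gripper": 36,"delta_pos": [-2.8,0,0],"dr": [0,0,0]},
    {"gripper": 36,"delta_pos": [-2.4,0,0],"dr": [0,0,0]}
  ]
}}

```text
t: 23.03
ee_pos: [530.9, -117.6, 212.8]
orientation: [2.223, -0.001, -2.22]
ft_force: [0.4, -0.4, 0.2]
width: 31.6
```

>>> {"name": "apply_moves", "arguments": {
  "increments": [
    {"gripper": 0,"delta_pos": [0,-1.2,2.0],"dr": [0,0,0]},
    {"gripper": 0,"delta_pos": [0,-1.2,2.0],"dr": [0,0,0]},
    {"gripper": 0,"delta_pos": [0,-1.2,2.0],"dr": [0,0,0]},
    {"gripper": 0,"delta_pos": [0,-1.2,2.0],"dr": [0,0,0]},
    {"gripper": 0,"delta_pos": [0,-1.2,2.0],"dr": [0,0,0]}
  ]
}}

```text
t: 23.45
ee_pos: [429.7, -57.0, 211.0]
orientation: [-2.222, 0.001, 2.22]
ft_force: [0.2, 0.6, 0.2]
width: 2.4
```

```bash
python3 look.py | grep -E "t |11[0-9]\.|10[0-9]\.|green"; python3 - <<'E'
from h import *
a=get('top');b=get('side');save(a,'t8.png',(260,140,460,290),2);save(b,'s8.png',(200,90,400,310),2)
x=cv2.imread('pics/t8.png');y=cv2.imread('pics/s8.png');h=max(len(x),len(y))
cv2.imwrite('pics/c8.png',np.hstack([cv2.copyMakeBorder(i,0,h-len(i),0,0,0) for i in(x,y)]))
P=pts(b)
for nm,yc in(('A',2),('B',-118)):
    m=(P[...,2]>104)&(P[...,2]<116)&(abs(P[...,1]-yc)<12)&(P[...,0]>480)&(P[...,0]<575);print(nm,m.sum(),np.percentile(P[m],[5,50,95],axis=0).round(1).tolist() if m.any() else '')
E
```

```text
t 23.45 tcp [429.7 -57.  211. ] q [-0.16  0.17  2.05  0.    0.92  1.41] F [0.2 0.6 0.2] w 2.4
top green 54 [428. 208.] [ 486.1 -385.6] [ 8.6 61. ] 2.1 [ 486.7 -385.    75.6]
top green 61 [405. 211.] [ 475.8 -316.1] [ 6.1 61. ] -0.7 [ 476.  -316.    75.9]
top black 21 [300. 191.] [532.9   2.6] [ 0.  61.7] 0.7 [526.7   3.7 110.2]
side green 26 [278. 125.] [ 496.6 -385.3] [ 5.8 48. ] 2.3 [ 494.6 -384.9   76.4]
side green 27 [280. 137.] [ 489.6 -314.8] [11.  39.6] 2.3 [ 488.1 -318.4   76.3]
side black 27 [265. 170.] [ 533.8 -144.3] [ 9.5 60.6] 2.4 [ 525.6 -113.6  105.6]
side black 76 [261. 197.] [535.1 -25.8] [19.1 64.3] -1.8 [534.4   5.2 108.9]
side black 400 [307. 227.] [389.6  82.5] [ 45.5 115.1] -89.0 [389.1 100.4  86.7]
side black 24 [308. 244.] [386.3 148.9] [10.7 37.8] 2.5 [382.6 106.   11.5]
A 81 [[500.9, -1.9, 105.2], [531.6, 4.5, 109.2], [562.3, 8.6, 112.8]]
B 68 [[504.3, -122.8, 104.7], [533.7, -115.0, 108.2], [563.1, -110.1, 112.9]]
```

View pics/c8.png

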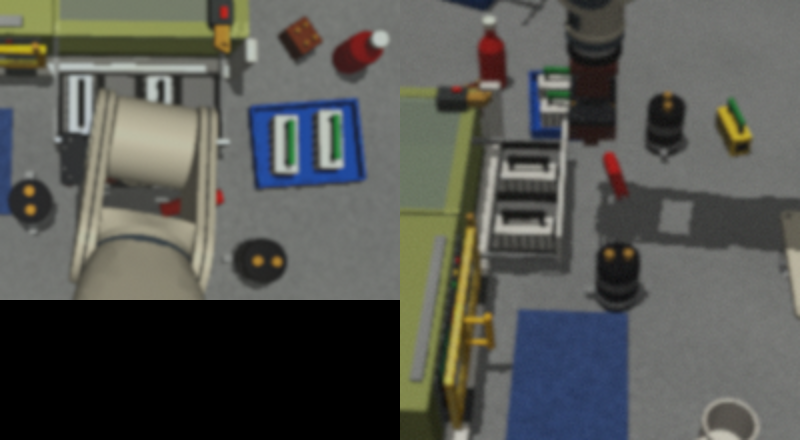

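Both untested converters stand in lanes 1 and 3 (side 528,230 and 528,170). Two tested ones are in the tray and the mat is empty. Now push the drawer.

>>> {"name": "apply_moves", "arguments": {
  "increments": [
    {"gripper": 0,"delta_pos": [2.4,0,0],"dr": [0,0,0]},
    {"gripper": 0,"delta_pos": [2.4,0,0],"dr": [0,0,0]},
    {"gripper": 0,"delta_pos": [2.4,0,0],"dr": [0,0,0]},
    {"gripper": 0,"delta_pos": [2.4,0,0],"dr": [0,0,0]},
    {"gripper": 0,"delta_pos": [2.4,0,0],"dr": [0,0,0]}
  ]
}}

```text
t: 24.07
ee_pos: [432.4, -58.1, 89.5]
orientation: [-2.224, 0.001, 2.219]
ft_force: [1.0, -0.7, -0.3]
width: 0.3
```

>>> {"name": "apply_moves", "arguments": {
  "increments": [
    {"gripper": 0,"delta_pos": [0,0,-0.4],"dr": [0,0,0]},
    {"gripper": 0,"delta_pos": [0,0,-0.4],"dr": [0,0,0]},
    {"gripper": 0,"delta_pos": [0,0,-0.4],"dr": [0,0,0]},
    {"gripper": 0,"delta_pos": [0,0,-0.4],"dr": [0,0,0]},
    {"gripper": 0,"delta_pos": [0,0,-0.4],"dr": [0,0,0]}
  ]
}}

```text
t: 24.48
ee_pos: [452.5, -57.8, 91.6]
orientation: [2.225, -0.001, -2.218]
ft_force: [-0.6, -0.9, -0.0]
width: 0.4
```

>>> {"name": "apply_moves", "arguments": {
  "increments": [
    {"gripper": 0,"delta_pos": [0,0,-0.4],"dr": [0,0,0]},
    {"gripper": 0,"delta_pos": [0,0,-0.4],"dr": [0,0,0]},
    {"gripper": 0,"delta_pos": [0,0,-0.4],"dr": [0,0,0]},
    {"gripper": 0,"delta_pos": [0,0,-0.4],"dr": [0,0,0]},
    {"gripper": 0,"delta_pos": [0,0,-0.4],"dr": [0,0,0]}
  ]
}}

```text
t: 24.9
ee_pos: [470.3, -57.4, 90.1]
orientation: [-2.22, -0.0, 2.223]
ft_force: [-2.6, 1.0, 2.5]
width: 0.6
```

>>> {"name": "apply_moves", "arguments": {
  "increments": [
    {"gripper": 0,"delta_pos": [0,0,-0.6],"dr": [0,0,0]},
    {"gripper": 0,"delta_pos": [0,0,-0.6],"dr": [0,0,0]},
    {"gripper": 0,"delta_pos": [0,0,-0.6],"dr": [0,0,0]},
    {"gripper": 0,"delta_pos": [0,0,-0.6],"dr": [0,0,0]},
    {"gripper": 0,"delta_pos": [0,0,-0.6],"dr": [0,0,0]}
  ]
}}

```text
t: 25.32
ee_pos: [501.2, -57.3, 90.0]
orientation: [-2.221, -0.0, 2.222]
ft_force: [-4.2, 2.5, 1.2]
width: 0.4
```

>>> {"name": "apply_moves", "arguments": {
  "increments": [
    {"gripper": 0,"delta_pos": [0,0,-0.6],"dr": [0,0,0]},
    {"gripper": 0,"delta_pos": [0,0,-0.6],"dr": [0,0,0]},
    {"gripper": 0,"delta_pos": [0,0,-0.6],"dr": [0,0,0]},
    {"gripper": 0,"delta_pos": [0,0,-0.6],"dr": [0,0,0]},
    {"gripper": 0,"delta_pos": [0,0,-0.6],"dr": [0,0,0]}
  ]
}}

```text
t: 25.73
ee_pos: [531.1, -57.4, 90.0]
orientation: [-2.221, 0.0, 2.222]
ft_force: [-4.5, 2.8, -0.7]
width: 0.6
```

>>> {"name": "apply_moves", "arguments": {
  "increments": [
    {"gripper": 0,"delta_pos": [0,0,-0.6],"dr": [0,0,0]},
    {"gripper": 0,"delta_pos": [0,0,-0.6],"dr": [0,0,0]},
    {"gripper": 0,"delta_pos": [0,0,-0.6],"dr": [0,0,0]},
    {"gripper": 0,"delta_pos": [0,0,-0.6],"dr": [0,0,0]},
    {"gripper": 0,"delta_pos": [0,0,-0.6],"dr": [0,0,0]}
  ]
}}

```text
t: 26.15
ee_pos: [561.2, -57.5, 90.0]
orientation: [-2.221, 0.0, 2.222]
ft_force: [-3.8, 2.8, -0.9]
width: 0.4
```

>>> {"name": "apply_moves", "arguments": {
  "increments": [
    {"gripper": 0,"delta_pos": [0,0,-0.6],"dr": [0,0,0]},
    {"gripper": 0,"delta_pos": [0,0,-0.6],"dr": [0,0,0]},
    {"gripper": 0,"delta_pos": [0,0,-0.6],"dr": [0,0,0]},
    {"gripper": 0,"delta_pos": [0,0,-0.6],"dr": [0,0,0]},
    {"gripper": 0,"delta_pos": [0,0,-0.6],"dr": [0,0,0]}
  ]
}}

```text
t: 26.57
ee_pos: [591.3, -57.5, 90.1]
orientation: [-2.221, 0.0, 2.221]
ft_force: [-2.4, 1.7, -1.9]
width: 0.6
```

```bash
python3 - <<'E'
from h import *
st();b=get('side');save(b,'s9.png',(190,90,330,230),4)
P=pts(b);m=(P[...,2]>90)&(P[...,2]<112)&(P[...,1]>-30)&(P[...,1]<20)&(P[...,0]<640);print(np.percentile(P[m][:,0],[1,5,10,50]).round(1))
E
```

```text
t 26.57 tcp [591.3 -57.5  90.1] q [-0.12  0.57  1.78  0.    0.79  1.45] F [-2.4  1.7 -1.9] w 0.6
[[-0.0, -0.0, -1.0], [0.0, -1.0, 0.0], [-1.0, -0.0, 0.0]]
[ 67.8  68.6  69.3 603.6]
```

View pics/s9.png

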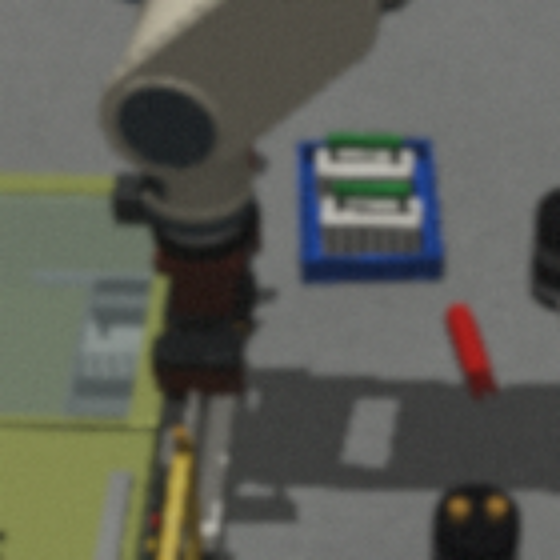

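The drawer is nearly in, with the panel around x = 603. Pushing slowly to the stop.

>>> {"name": "apply_moves", "arguments": {
  "increments": [
    {"gripper": 0,"delta_pos": [0,0,-0.3],"dr": [0,0,0]},
    {"gripper": 0,"delta_pos": [0,0,-0.3],"dr": [0,0,0]},
    {"gripper": 0,"delta_pos": [0,0,-0.2],"dr": [0,0,0]},
    {"gripper": 0,"delta_pos": [0,0,-0.2],"dr": [0,0,0]},
    {"gripper": 0,"delta_pos": [0,0,-0.1],"dr": [0,0,0]}
  ]
}}

```text
t: 27.03
ee_pos: [602.2, -57.8, 90.5]
orientation: [2.222, -0.001, -2.221]
ft_force: [-3.7, -1.3, 2.4]
width: 0.7
```

>>> {"name": "apply_moves", "arguments": {
  "increments": [
    {"gripper": 0,"delta_pos": [0,0,-0.1],"dr": [0,0,0]},
    {"gripper": 0,"delta_pos": [0,0,-0.1],"dr": [0,0,0]},
    {"gripper": 0,"delta_pos": [0,0,-0.1],"dr": [0,0,0]},
    {"gripper": 0,"delta_pos": [0,0,0],"dr": [0,0,0]},
    {"gripper": 0,"delta_pos": [0,0,0],"dr": [0,0,0]}
  ]
}}

```text
t: 27.45
ee_pos: [605.0, -57.6, 90.2]
orientation: [-2.222, 0.0, 2.221]
ft_force: [-2.7, -1.8, 1.2]
width: 0.5
```

>>> {"name": "apply_moves", "arguments": {
  "increments": [
    {"gripper": 0,"delta_pos": [0,0,-0.1],"dr": [0,0,0]},
    {"gripper": 0,"delta_pos": [0,0,-0.1],"dr": [0,0,0]},
    {"gripper": 0,"delta_pos": [0,0,0],"dr": [0,0,0]},
    {"gripper": 0,"delta_pos": [0,0,0],"dr": [0,0,0]},
    {"gripper": 0,"delta_pos": [0,0,0],"dr": [0,0,0]}
  ]
}}

```text
t: 27.87
ee_pos: [606.8, -57.5, 90.2]
orientation: [-2.222, 0.0, 2.221]
ft_force: [-1.7, -1.1, -0.0]
width: 0.3
```

>>> {"name": "apply_moves", "arguments": {
  "increments": [
    {"gripper": 0,"delta_pos": [0,0,-0.1],"dr": [0,0,0]},
    {"gripper": 0,"delta_pos": [0,0,-0.1],"dr": [0,0,0]},
    {"gripper": 0,"delta_pos": [0,0,0],"dr": [0,0,0]},
    {"gripper": 0,"delta_pos": [0,0,0],"dr": [0,0,0]},
    {"gripper": 0,"delta_pos": [0,0,0],"dr": [0,0,0]}
  ]
}}

```text
t: 28.28
ee_pos: [607.6, -57.5, 90.1]
orientation: [-2.218, 0.0, 2.224]
ft_force: [-7.4, -1.5, 4.4]
width: 0.7
```

>>> {"name": "apply_moves", "arguments": {
  "increments": [
    {"gripper": 0,"delta_pos": [0,0,-0.1],"dr": [0,0,0]},
    {"gripper": 0,"delta_pos": [0,0,0],"dr": [0,0,0]},
    {"gripper": 0,"delta_pos": [0,0,0],"dr": [0,0,0]},
    {"gripper": 0,"delta_pos": [0,0,0],"dr": [0,0,0]},
    {"gripper": 0,"delta_pos": [0,0,0],"dr": [0,0,0]}
  ]
}}

```text
t: 28.7
ee_pos: [607.6, -57.5, 90.0]
orientation: [-2.216, -0.0, 2.226]
ft_force: [-9.8, -1.0, 7.6]
width: 0.7
```

Drawer is home: force rises and position stops at 607.6. Retract and measure the handle.

>>> {"name": "apply_moves", "arguments": {
  "increments": [
    {"gripper": 0,"delta_pos": [0,0,1.0],"dr": [0,0,0]},
    {"gripper": 0,"delta_pos": [0,0,2],"dr": [0,0,0]},
    {"gripper": 0,"delta_pos": [0,0,2],"dr": [0,0,0]},
    {"gripper": 0,"delta_pos": [0,0,2],"dr": [0,0,0]},
    {"gripper": 0,"delta_pos": [0,0,1],"dr": [0,0,0]}
  ]
}}

```text
t: 29.12
ee_pos: [527.6, -57.3, 90.0]
orientation: [-2.22, 0.0, 2.222]
ft_force: [0.7, 0.0, -0.3]
width: 0.7
```

>>> {"name": "apply_moves", "arguments": {
  "increments": [
    {"gripper": 0,"delta_pos": [-2.4,0,0],"dr": [0,0,0]},
    {"gripper": 0,"delta_pos": [-2.4,0,0],"dr": [0,0,0]},
    {"gripper": 0,"delta_pos": [-2.4,0,0],"dr": [0,0,0]},
    {"gripper": 0,"delta_pos": [-2.4,0,0],"dr": [0,0,0]},
    {"gripper": 0,"delta_pos": [-2.4,0,0],"dr": [0,0,0]}
  ]
}}

```text
t: 29.53
ee_pos: [530.3, -57.5, 211.6]
orientation: [-2.223, 0.0, 2.219]
ft_force: [1.0, 0.7, 0.1]
width: 0.7
```

```bash
cat > gate.py <<'E'
from h import *
st()
for n,bx in(('top',(170,140,400,200)),('side',(205,110,270,320))):
    d=get(n);m=masks(d)['yellow'];P=pts(d);k=np.zeros_like(m);k[bx[1]:bx[3],bx[0]:bx[2]]=m[bx[1]:bx[3],bx[0]:bx[2]]
    q=P[k];h=q[(q[:,0]<578)&(q[:,0]>540)&(q[:,2]>60)&(q[:,2]<155)];g=q[(q[:,0]>=585)&(q[:,0]<612)&(q[:,2]>30)]
    print(n,'handle',len(h),np.percentile(h,[10,50,90],axis=0).round(1).tolist() if len(h) else '','gate y',np.percentile(g,[1,50,99],axis=0).round(1).tolist() if len(g) else '')
    if n=='side': save(d,'sg.png',(185,90,325,320),2.5)
    m=(P[...,2]>85)&(P[...,2]<103)&(P[...,0]>590)&(P[...,0]<630)&(P[...,1]<30)&(P[...,1]>-210);print('panel x',np.percentile(P[m][:,0],[5,50,95]).round(1) if m.any() else '')
E
python3 gate.py
```

```text
t 29.53 tcp [530.3 -57.5 211.6] q [-0.13  0.31  1.85  0.    0.98  1.44] F [1.  0.7 0.1] w 0.7
[[0.002, -0.0, -1.0], [0.0, -1.0, 0.0], [-1.0, -0.0, -0.002]]
top handle 25 [[556.6, 222.5, 87.6], [566.3, 224.8, 141.2], [574.8, 228.2, 147.3]] gate y [[589.2, 57.9, 75.6], [597.2, 204.0, 150.2], [602.9, 332.8, 172.3]]
panel x [615.8 617.6 623.2]
side handle 29 [[561.2, 223.3, 84.7], [567.7, 226.5, 138.7], [575.8, 229.0, 146.6]] gate y [[585.5, 156.1, 46.7], [595.2, 223.9, 138.4], [606.0, 264.2, 151.6]]
panel x [619.8 622.7 627.9]
```

Panel face at 617.6, so home. Handle at about (559, 225). Going to its left side.

>>> {"name": "apply_moves", "arguments": {
  "increments": [
    {"gripper": 0,"delta_pos": [0,-3.24,-0.26],"dr": [0,0,0]},
    {"gripper": 0,"delta_pos": [0,-3.24,-0.26],"dr": [0,0,0]},
    {"gripper": 0,"delta_pos": [0,-3.24,-0.26],"dr": [0,0,0]},
    {"gripper": 0,"delta_pos": [0,-3.24,-0.26],"dr": [0,0,0]},
    {"gripper": 0,"delta_pos": [0,-3.24,-0.26],"dr": [0,0,0]}
  ]
}}

```text
t: 30.05
ee_pos: [542.7, 106.0, 209.4]
orientation: [-2.221, 0.0, 2.221]
ft_force: [-0.4, 0.1, -0.6]
width: 0.6
```

>>> {"name": "apply_moves", "arguments": {
  "increments": [
    {"gripper": 0,"delta_pos": [0,-3.24,-0.26],"dr": [0,0,0]},
    {"gripper": 0,"delta_pos": [0,-3.24,-0.26],"dr": [0,0,0]},
    {"gripper": 0,"delta_pos": [0,-3.24,-0.26],"dr": [0,0,0]},
    {"gripper": 0,"delta_pos": [0,-3.24,-0.26],"dr": [0,0,0]},
    {"gripper": 0,"delta_pos": [0,-3.24,-0.26],"dr": [0,0,0]}
  ]
}}

```text
t: 30.47
ee_pos: [555.6, 268.3, 209.1]
orientation: [-2.221, -0.0, 2.222]
ft_force: [0.1, -0.7, 0.5]
width: 0.0
```

>>> {"name": "apply_moves", "arguments": {
  "increments": [
    {"gripper": 0,"delta_pos": [0,0,0],"dr": [0,0,0]},
    {"gripper": 0,"delta_pos": [2.5,0,0],"dr": [0,0,0]},
    {"gripper": 0,"delta_pos": [2.5,0,0],"dr": [0,0,0]},
    {"gripper": 0,"delta_pos": [2.5,0,0],"dr": [0,0,0]},
    {"gripper": 0,"delta_pos": [2.4,0,0],"dr": [0,0,0]}
  ]
}}

```text
t: 30.88
ee_pos: [555.4, 266.1, 109.2]
orientation: [-2.221, 0.0, 2.222]
ft_force: [0.0, 0.1, -0.3]
width: 0.3
```

>>> {"name": "apply_moves", "arguments": {
  "increments": [
    {"gripper": 0,"delta_pos": [0,0.5,0],"dr": [0,0,0]},
    {"gripper": 0,"delta_pos": [0,0.5,0],"dr": [0,0,0]},
    {"gripper": 0,"delta_pos": [0,0.5,0],"dr": [0,0,0]},
    {"gripper": 0,"delta_pos": [0,0.5,0],"dr": [0,0,0]},
    {"gripper": 0,"delta_pos": [0,0.5,0],"dr": [0,0,0]}
  ]
}}

```text
t: 31.3
ee_pos: [556.8, 241.1, 112.8]
orientation: [-2.223, -0.001, 2.218]
ft_force: [0.2, 9.3, -1.1]
width: 0.5
```

```bash
python3 gate.py
```

```text
t 31.3 tcp [556.8 241.1 112.8] q [0.39 0.55 1.75 0.   0.85 1.96] F [ 0.2  9.3 -1.1] w 0.5
[[0.003, -0.001, -1.0], [0.001, -1.0, 0.001], [-1.0, -0.001, -0.003]]
top handle 0  gate y [[592.2, -203.1, 144.3], [598.5, 89.7, 150.6], [609.1, 200.2, 173.8]]
panel x [615.5 618.1 623.8]
side handle 0  gate y [[589.3, 216.5, 141.6], [598.9, 306.7, 149.8], [605.5, 332.1, 200.7]]
panel x
```

View pics/sg.png

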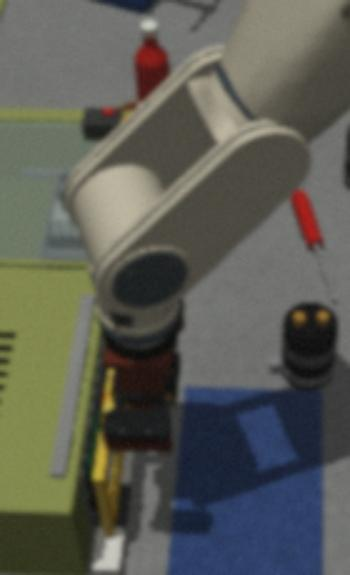

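Fingers are against the handle's left side, 9 N. Pushing.

>>> {"name": "apply_moves", "arguments": {
  "increments": [
    {"gripper": 0,"delta_pos": [0,0.6,0],"dr": [0,0,0]},
    {"gripper": 0,"delta_pos": [0,0.8,0],"dr": [0,0,0]},
    {"gripper": 0,"delta_pos": [0,0.8,0],"dr": [0,0,0]},
    {"gripper": 0,"delta_pos": [0,0.8,0],"dr": [0,0,0]},
    {"gripper": 0,"delta_pos": [0,0.8,0],"dr": [0,0,0]}
  ]
}}

```text
t: 31.82
ee_pos: [556.8, 204.4, 112.4]
orientation: [-2.223, -0.002, 2.217]
ft_force: [0.5, 6.6, 2.8]
width: 0.4
```

>>> {"name": "apply_moves", "arguments": {
  "increments": [
    {"gripper": 0,"delta_pos": [0,0.8,0],"dr": [0,0,0]},
    {"gripper": 0,"delta_pos": [0,0.8,0],"dr": [0,0,0]},
    {"gripper": 0,"delta_pos": [0,0.8,0],"dr": [0,0,0]},
    {"gripper": 0,"delta_pos": [0,0.8,0],"dr": [0,0,0]},
    {"gripper": 0,"delta_pos": [0,0.8,0],"dr": [0,0,0]}
  ]
}}

```text
t: 32.23
ee_pos: [556.9, 164.3, 112.4]
orientation: [-2.224, -0.002, 2.217]
ft_force: [0.6, 6.8, 2.1]
width: 0.5
```

>>> {"name": "apply_moves", "arguments": {
  "increments": [
    {"gripper": 0,"delta_pos": [0,0.9,0],"dr": [0,0,0]},
    {"gripper": 0,"delta_pos": [0,0.9,0],"dr": [0,0,0]},
    {"gripper": 0,"delta_pos": [0,0.9,0],"dr": [0,0,0]},
    {"gripper": 0,"delta_pos": [0,0.9,0],"dr": [0,0,0]},
    {"gripper": 0,"delta_pos": [0,0.9,0],"dr": [0,0,0]}
  ]
}}

```text
t: 32.65
ee_pos: [557.1, 119.1, 112.4]
orientation: [-2.224, -0.002, 2.217]
ft_force: [1.7, 6.3, 2.7]
width: 0.9
```

>>> {"name": "apply_moves", "arguments": {
  "increments": [
    {"gripper": 0,"delta_pos": [0,0.9,0],"dr": [0,0,0]},
    {"gripper": 0,"delta_pos": [0,0.9,0],"dr": [0,0,0]},
    {"gripper": 0,"delta_pos": [0,0.9,0],"dr": [0,0,0]},
    {"gripper": 0,"delta_pos": [0,0.9,0],"dr": [0,0,0]},
    {"gripper": 0,"delta_pos": [0,0.9,0],"dr": [0,0,0]}
  ]
}}

```text
t: 33.07
ee_pos: [557.3, 74.0, 112.4]
orientation: [-2.225, -0.002, 2.216]
ft_force: [0.9, 6.0, 1.3]
width: 0.1
```

>>> {"name": "apply_moves", "arguments": {
  "increments": [
    {"gripper": 0,"delta_pos": [0,0.9,0],"dr": [0,0,0]},
    {"gripper": 0,"delta_pos": [0,0.9,0],"dr": [0,0,0]},
    {"gripper": 0,"delta_pos": [0,0.9,0],"dr": [0,0,0]},
    {"gripper": 0,"delta_pos": [0,0.9,0],"dr": [0,0,0]},
    {"gripper": 0,"delta_pos": [0,0.9,0],"dr": [0,0,0]}
  ]
}}

```text
t: 33.48
ee_pos: [557.5, 28.9, 112.4]
orientation: [-2.225, -0.001, 2.216]
ft_force: [2.6, 6.5, 1.8]
width: 0.5
```

>>> {"name": "apply_moves", "arguments": {
  "increments": [
    {"gripper": 0,"delta_pos": [0,0.9,0],"dr": [0,0,0]},
    {"gripper": 0,"delta_pos": [0,0.9,0],"dr": [0,0,0]},
    {"gripper": 0,"delta_pos": [0,0.9,0],"dr": [0,0,0]},
    {"gripper": 0,"delta_pos": [0,0.9,0],"dr": [0,0,0]},
    {"gripper": 0,"delta_pos": [0,0.9,0],"dr": [0,0,0]}
  ]
}}

```text
t: 33.9
ee_pos: [557.7, -16.0, 112.4]
orientation: [-2.226, -0.001, 2.216]
ft_force: [4.9, 12.0, 1.9]
width: 0.6
```

```bash
python3 gate.py
```

```text
t 33.9 tcp [557.7 -16.  112.4] q [-0.05  0.49  1.86  0.    0.79  1.52] F [ 4.9 12.   1.9] w 0.6
[[0.005, -0.0, -1.0], [0.001, -1.0, 0.0], [-1.0, -0.001, -0.005]]
top handle 0  gate y [[599.9, -205.3, 165.8], [600.5, -204.6, 169.5], [601.2, -203.8, 173.1]]
panel x [593.9 617.2 622.8]
side handle 0  gate y 
panel x [598.1 622.3 627.7]
```

View pics/sg.png

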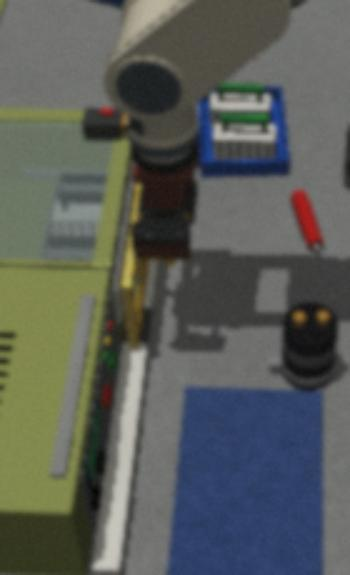

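The gate is most of the way across and the force is rising as the striker meets the catch. Going on slowly.

>>> {"name": "apply_moves", "arguments": {
  "increments": [
    {"gripper": 0,"delta_pos": [0,0.3,0],"dr": [0,0,0]},
    {"gripper": 0,"delta_pos": [0,0.3,0],"dr": [0,0,0]},
    {"gripper": 0,"delta_pos": [0,0.3,0],"dr": [0,0,0]},
    {"gripper": 0,"delta_pos": [0,0.3,0],"dr": [0,0,0]},
    {"gripper": 0,"delta_pos": [0,0.3,0],"dr": [0,0,0]}
  ]
}}

```text
t: 34.42
ee_pos: [556.9, -29.5, 112.1]
orientation: [-2.223, -0.003, 2.217]
ft_force: [3.4, 14.4, 1.5]
width: 0.1
```

>>> {"name": "apply_moves", "arguments": {
  "increments": [
    {"gripper": 0,"delta_pos": [0,0.2,0],"dr": [0,0,0]},
    {"gripper": 0,"delta_pos": [0,0.2,0],"dr": [0,0,0]},
    {"gripper": 0,"delta_pos": [0,0.2,0],"dr": [0,0,0]},
    {"gripper": 0,"delta_pos": [0,0.2,0],"dr": [0,0,0]},
    {"gripper": 0,"delta_pos": [0,0.2,0],"dr": [0,0,0]}
  ]
}}

```text
t: 34.83
ee_pos: [556.8, -41.0, 112.0]
orientation: [2.224, 0.001, -2.219]
ft_force: [3.1, 4.5, 2.8]
width: 0.5
```

>>> {"name": "apply_moves", "arguments": {
  "increments": [
    {"gripper": 0,"delta_pos": [0,0.1,0],"dr": [0,0,0]},
    {"gripper": 0,"delta_pos": [0,0.1,0],"dr": [0,0,0]},
    {"gripper": 0,"delta_pos": [0,0.1,0],"dr": [0,0,0]},
    {"gripper": 0,"delta_pos": [0,0,0],"dr": [0,0,0]},
    {"gripper": 0,"delta_pos": [0,0,0],"dr": [0,0,0]}
  ]
}}

```text
t: 35.25
ee_pos: [556.8, -43.7, 112.0]
orientation: [-2.224, -0.001, 2.218]
ft_force: [2.9, 6.6, 3.2]
width: 0.4
```

>>> {"name": "apply_moves", "arguments": {
  "increments": [
    {"gripper": 0,"delta_pos": [0,0.1,0],"dr": [0,0,0]},
    {"gripper": 0,"delta_pos": [0,0.1,0],"dr": [0,0,0]},
    {"gripper": 0,"delta_pos": [0,0.1,0],"dr": [0,0,0]},
    {"gripper": 0,"delta_pos": [0,0,0],"dr": [0,0,0]},
    {"gripper": 0,"delta_pos": [0,0,0],"dr": [0,0,0]}
  ]
}}

```text
t: 35.67
ee_pos: [556.8, -44.1, 112.0]
orientation: [-2.221, -0.004, 2.216]
ft_force: [3.8, 23.1, 3.8]
width: 0.3
```

End stop reached (23 N). Backing off and checking.

>>> {"name": "apply_moves", "arguments": {
  "increments": [
    {"gripper": 0,"delta_pos": [0,-0.6,0],"dr": [0,0,0]},
    {"gripper": 0,"delta_pos": [0,-1.2,0.3],"dr": [0,0,0]},
    {"gripper": 0,"delta_pos": [0,-1.2,1],"dr": [0,0,0]},
    {"gripper": 0,"delta_pos": [-2,0,2],"dr": [0,0,0]},
    {"gripper": 0,"delta_pos": [-3,0,2],"dr": [0,0,0]}
  ]
}}

```text
t: 36.08
ee_pos: [498.9, -16.4, 158.9]
orientation: [2.213, 0.001, -2.229]
ft_force: [0.2, 0.5, 0.9]
width: 0.3
```

>>> {"name": "apply_moves", "arguments": {
  "increments": [
    {"gripper": 0,"delta_pos": [-2.5,-3,0],"dr": [0,0,0]},
    {"gripper": 0,"delta_pos": [-2.5,-3,0],"dr": [0,0,0]},
    {"gripper": 0,"delta_pos": [0,-4,0.5],"dr": [0,0,0]},
    {"gripper": 0,"delta_pos": [0,-4,0.5],"dr": [0,0,0]},
    {"gripper": 0,"delta_pos": [0,-4,0.5],"dr": [0,0,0]}
  ]
}}

```text
t: 36.5
ee_pos: [486.1, 164.0, 211.7]
orientation: [-2.222, 0.001, 2.221]
ft_force: [0.6, -0.6, 0.0]
width: 0.5
```

>>> {"name": "apply_moves", "arguments": {
  "increments": [
    {"gripper": 0,"delta_pos": [0,-4,0],"dr": [0,0,0]},
    {"gripper": 0,"delta_pos": [0,-4,0],"dr": [0,0,0]},
    {"gripper": 0,"delta_pos": [0,-4,0],"dr": [0,0,0]},
    {"gripper": 0,"delta_pos": [0,0,0],"dr": [0,0,0]},
    {"gripper": 0,"delta_pos": [0,0,0],"dr": [0,0,0]}
  ]
}}

```text
t: 36.92
ee_pos: [486.1, 284.1, 210.6]
orientation: [2.218, 0.003, -2.22]
ft_force: [-0.7, 0.1, -0.4]
width: 0.8
```

```bash
python3 gate.py; python3 - <<'E'
from h import *
a=get('top');b=get('side');save(a,'t10.png',(270,90,470,260),2);save(b,'s10.png',(200,80,330,250),3)
x=cv2.imread('pics/t10.png');y=cv2.imread('pics/s10.png');h=max(len(x),len(y))
cv2.imwrite('pics/c10.png',np.hstack([cv2.copyMakeBorder(i,0,h-len(i),0,0,0) for i in(x,y)]))
E
```

```text
t 36.92 tcp [486.1 284.1 210.6] q [ 0.51  0.36  1.78 -0.    1.    2.08] F [-0.7  0.1 -0.4] w 0.8
[[-0.001, 0.004, -1.0], [-0.001, -1.0, -0.004], [-1.0, 0.001, 0.001]]
top handle 24 [[557.2, -61.4, 101.7], [567.9, -58.2, 140.9], [576.5, -55.8, 147.2]] gate y [[587.4, -222.7, 107.3], [597.5, -106.9, 150.2], [608.0, 40.5, 170.5]]
panel x [593.8 617.4 623.6]
side handle 0  gate y [[587.4, -104.6, 99.4], [598.4, -6.1, 149.4], [604.7, 47.4, 153.5]]
panel x [597.  621.3 627.7]
```

View pics/c10.png

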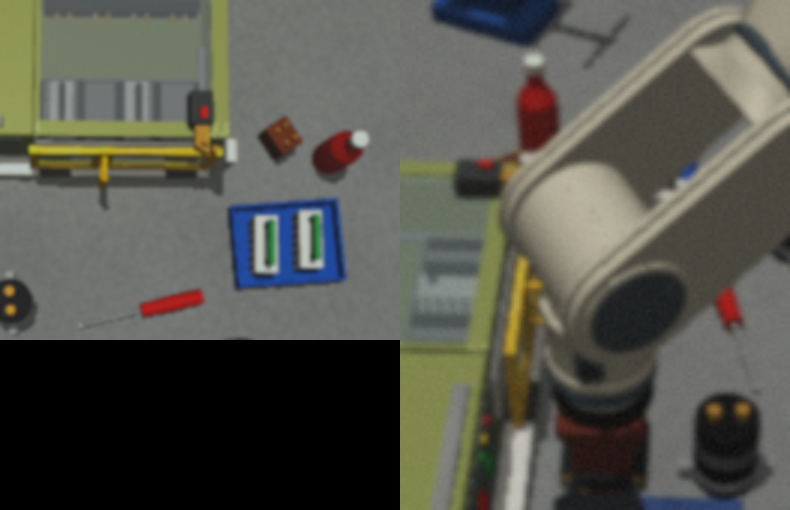

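The gate is centred on the drawer (mid y ≈ −88) and the striker pin (217,151) has passed the extended bolt (203,140). The converters show through the roof and the tray is intact. Handing in.

```bash
python3 -c "
from workcell import ctrl
print(ctrl.close_job())"
```

```text
the job is handed in; nothing more can be done
None
```

The job is done and handed in at about 37 s of robot time; the hand-in reported no verdict.

- **Tested converters:** both stand in the blue tray. Their bar tops measured about 75 to 76 mm against the 77 expected, and neither had moved at the later checks.
- **Untested converters:** both stand in lanes of their own, the first and third from the left. In the drawer their bar tops measured about 108 to 110 mm against the 110 expected. After the drawer was shut I only saw them through the roof: they look upright, but I did not measure them again.
- **Drawer:** it is home. The push ran into its stop, and the panel face measured x ≈ 617.5 mm, 150 mm from where it started. The side camera read about 4 mm more, but the top camera agreed with the stop.
- **Gate:** it is shut against its end stop. The push force rose to 14 N, fell to 4.5 N, then reached 23 N at the stop. The gate sits centred on the drawer.
- **Catch:** the last picture shows the bolt out, with the striker pin past it. I judged the click from the force drop and this picture, because the catch position could not be read directly.

The other bench items look undisturbed in the pictures. The robot was clear of everything at hand-in.

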